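Load the tile test rig: slotted weights, then the trim ball

ROBOT

A 7-joint arm with a two-finger parallel gripper is mounted at the origin on the work surface. World frame = base frame: x ahead of the robot, y to its left, z up, the work surface at z = 0. Lengths are in mm, angles in rad, forces in N, time in s.
With the tool pointing down it reaches from about 425 to 1025 mm from the base axis. Payload 9.4 kg.
Tool frame: the origin (TCP) lies at the very end of the fingers, on their centre line; the grasp point (between the pads) lies 19 mm behind it (arm.grip_depth is the distance from the TCP to the grasp point, in mm); z points along the fingers, x is the direction in which the jaws open and shut, and the axes are right-handed (so a half turn about z gives the same grasp; the last joint's range is limited). The gripper opens to 93 mm and grips with 3 to 60 N. Pads are 15 mm wide; open, the fingers measure 128 mm over their backs; the gripper's body (75 mm by 188 mm) begins 65 mm behind the grasp point.
Start: joints at [1.097, 0.599, -0.003, 1.599, 0.002, 0.943, -0.08], TCP at [280.179, -668.673, 189.718] pointing down, gripper open.
Joint ranges: [-2.57, 2.57], [-0.35, 1.97], [-1.29, 1.29], [0.11, 2.56], [-1.05, 4.19], [0.11, 1.86], [-2.63, 2.63]. Speed limits (rad/s): [2.22, 2.22, 3.01, 3.01, 3.14, 3.14, 3.14].

INTERFACE

Orientations are given as a 3x3 rotation matrix whose columns are the frame's x, y, z axes.
In Python, from bench import monitor, eyes, order, arm gives the robot as it stands. The module is installed in compiled form; this text tells all that it offers.
- The arm moves only by the shell command python3 -m jog 'ROWS'. ROWS is JSON, a list of rows, each a list of 3 entries, a list of its own where there are three numbers: the finger opening in mm, from 0 to 93, then the shift along the tool's x, y, z in mm, then the turn, a rotation vector about the tool's x, y, z in rad. In form: [[gripper, [x, y, z], [rx, ry, rz]], ...]. A call has 1 to 5 rows; each row shifts and turns the commanded pose from where the row before left it, along the tool's axes as they then stand; what a row does not reach is not made up. A row lasts 1/8 s, in which the tool goes at most 62.5 mm and 10.7 degrees, less where a joint would pass 70% of its speed; a pose out of reach is approached as far as the arm can. A call with a gripper value outside its range is refused whole. The fingers move at their own pace and stop on an object; the grip force is fixed at half the most. Time passes only in rows, so rows that do not move let the fingers close. It gives the time, the measured TCP pose, the force and the opening at its end, in the units of the state.
- monitor.observe(): the state, without advancing time (a new reading comes with each control period).
- eyes.read_camera(name): name is "side" or "top" or "wrist"; returns (picture, depth): 480x640x3 uint8, blue, green, red; 480x640 float32, mm along the optical axis (not along the pixel's ray), 0 where there is no reading.
- eyes.camera_params(name): a dict with "mtx" (3x3 intrinsics, pixels), "pose" (4x4, takes a point from camera to world coordinates); the wrist camera has in their place "tool_from_camera" (4x4, takes a point from camera to tool coordinates, whose origin is the TCP and whose axes are the tool frame's). Camera axes: x right, y down, z forward; pixel columns grow to the right and rows downward; lengths in mm; the calibration is good to about 2 mm. A picture is of the moment at which its call begins: read the wrist's pose just before it. camera_params takes no time and is no camera call.
- order.hand_in(): hands the job in, once; it reports no verdict.
Trained networks look in the newest picture that a camera, given by its name, has taken for a name from the list of things; names that differ only in an ending like _2 or _b are one class to them, and where a whole thing is asked for, a point or a joint stands for the part that bears it (a point fixed in the world has none). Each returns a list of dicts, best first, with "confidence" (0 to 1); they miss things now and then, are a little off and sometimes report something else, mostly with a low value. They report only what shows in the picture. A call takes as long as a camera call. They do not tell look-alikes from the thing itself.
- eyes.look_for(target, camera): "at" ([x, y, z] in mm, in world coordinates, good to about 4 mm: the middle of the surface that is visible of it).
The state is a dict: "t": time; "joint_positions": joint angles; "joint_velocities": joint speeds; "effort": joint torques, N m; "ee_pos": TCP position; "orientation": TCP orientation; "contact_force": force on the tool from outside, world axes, zero at the start; "wrist_torque": the same for the moment, N m; "finger_gap": opening from 0.0 (shut) to 1.0 (fully open).
Only numpy, scipy, OpenCV 4.12 (cv2) and the standard library are available. Lean on these libraries where they do the work, as an engineer would, in place of code of your own. Each camera call takes 0.05 s, during which the arm holds its last target. There are 200 camera calls.

TASK

Load the tile test rig. First slide every slotted weight on the bench sideways onto the hanger stem, fully home and lying flat on one another, turning each so that no two slots point the same way (leave at least an eighth of a turn between any two, so that none lines up with another). Only then add the trim ball: turn the dosing wheel until its green loaded pocket stands over the drop hole and the steel ball falls into the orange scoop, then press the red paddle so that the scoop tips the ball into the white pan, and let go of everything; do not knock over the white squeeze bottle or the glaze jar.

Things in the scene. Friction and masses are not known exactly. Their poses are not given: they have to be found in the camera images.
- rig: Grey tile-test rig, fixed to the bench, in a different place and turned a little each time; z up, x away from the robot, y to the side of the dosing wheel. Origin under its middle. In its frame (mm): stem at (0, -105), wheel axis (45, 100), drop hole (-5, 100), pan (-68, 100). The stem stands over a decorated terracotta tile.
- stem (a point): Foot of the hanger stem, on its axis, at the top of a 54 mm wide round aluminium foot 20 mm above the bench. Vertical steel rod 8 mm in diameter, free for 44 mm above this point, then a head 18 mm in diameter and 4 mm tall (so weights go on only from the side; head top 48 mm above this point). Axes are the rig's.
- wheel (a joint): Angle of the dosing wheel about its upright axis, rad, counter-clockwise from above is positive, 0 at the start, free to turn both ways by up to 6 rad, about 0.03 N m; stays where it is left. Six short tubes (29 mm outside, 23 mm inside, 15 mm tall) on a 50 mm circle radius; five are white, and the green one holds the steel ball.
- pocket (a point): Centre of the wheel's green tube, the loaded pocket, which turns with the wheel; x axis points from the wheel's axis outwards. It starts turned 1.1 to 3.1 rad away, either way round, from the drop hole.
- bar (a point): Centre of the black grip bar on top of the dosing wheel, on the wheel's axis: 50 mm long along this frame's x axis (which points to the green tube), 12 mm thick along its y, 26 mm tall; this point is at mid height, 125 mm above the bench (bar top 138 mm, tube tops 103 mm).
- drop_hole (a point): Centre of the 25 mm drop hole in the grey plate under the wheel (plate top 87 mm above the bench). When the green tube stands over it, within about 4 mm, the ball falls into the orange scoop below. Axes are the rig's.
- scoop (a joint): Angle of the orange tipping scoop under the drop hole, rad: 0 at rest (tipped back, the ball stays in), grows as the red paddle is pressed down, at most 0.7; at 0.45 and more the ball rolls out over the front lip into the white pan within a second. A light spring brings it back when let go.
- paddle (a point): Top centre of the red press paddle of the scoop, 26 mm square, about 69 mm above the bench at rest; it stands beside the white pan. Pressing it straight down by 33 mm (3 N at most) tips the scoop to about 0.6. Its lever is 56 mm long about a level axis, so it moves down and by a few mm horizontally.
- scoop_in (a point): Point in the orange scoop where the ball rests after dropping (ball centre), below the drop hole; moves with the scoop.
- pan (a point): Centre of the inner floor of the round white shot pan in front of the scoop, 62 mm inside and 23 mm deep, floor 19 mm above the bench, fixed to the rig.
- ball: Bright steel ball, 16 mm in diameter, 17 g; starts in the green tube. Its origin is a point on its surface that turns with it; use ball_center.
- ball_center (a point): Centre of the steel ball.
- weight_a: Blue slotted weight, which may be absent: disc 50 mm in diameter, 7 mm thick, 0.07 to 0.14 kg, with a 12 mm wide slot from the rim to 5.5 mm past its centre and two flats parallel to the slot, 17 mm long and 47 mm apart, to grip. Starts flat on the bench, any way round. Origin: centre of the underside; z up, x from the centre out through the slot mouth, y across the flats.
- slot_a (a point): Middle of the slot mouth on the rim of the blue weight: 25 mm from its centre along its x, 3.5 mm above its underside.
- weight_b: Yellow slotted weight, which may be absent: disc 50 mm in diameter, 7 mm thick, 0.07 to 0.14 kg, with a 12 mm wide slot from the rim to 5.5 mm past its centre and two flats parallel to the slot, 17 mm long and 47 mm apart, to grip. Starts flat on the bench, any way round. Origin: centre of the underside; z up, x from the centre out through the slot mouth, y across the flats.
- slot_b (a point): Middle of the slot mouth on the rim of the yellow weight: 25 mm from its centre along its x, 3.5 mm above its underside.
- weight_c: Green slotted weight, which may be absent: disc 50 mm in diameter, 7 mm thick, 0.07 to 0.14 kg, with a 12 mm wide slot from the rim to 5.5 mm past its centre and two flats parallel to the slot, 17 mm long and 47 mm apart, to grip. Starts flat on the bench, any way round. Origin: centre of the underside; z up, x from the centre out through the slot mouth, y across the flats.
- slot_c (a point): Middle of the slot mouth on the rim of the green weight: 25 mm from its centre along its x, 3.5 mm above its underside.
- weight_d: Red slotted weight, which may be absent: disc 50 mm in diameter, 7 mm thick, 0.07 to 0.14 kg, with a 12 mm wide slot from the rim to 5.5 mm past its centre and two flats parallel to the slot, 17 mm long and 47 mm apart, to grip. Starts flat on the bench, any way round. Origin: centre of the underside; z up, x from the centre out through the slot mouth, y across the flats.
- slot_d (a point): Middle of the slot mouth on the rim of the red weight: 25 mm from its centre along its x, 3.5 mm above its underside.
- weight_e: Black slotted weight, which may be absent: disc 50 mm in diameter, 7 mm thick, 0.07 to 0.14 kg, with a 12 mm wide slot from the rim to 5.5 mm past its centre and two flats parallel to the slot, 17 mm long and 47 mm apart, to grip. Starts flat on the bench, any way round. Origin: centre of the underside; z up, x from the centre out through the slot mouth, y across the flats.
- slot_e (a point): Middle of the slot mouth on the rim of the black weight: 25 mm from its centre along its x, 3.5 mm above its underside.
- squeeze_bottle_1: White squeeze bottle, 56 mm wide, 160 mm tall, full of slip; a bystander at the back of the bench. Origin at the centre of its underside, z up.
- glaze_jar: Green glaze jar with a black lid, 64 mm wide, 85 mm tall; a bystander at the back of the bench. Origin at the centre of its underside, z up.
Mind the look-alikes: they are no part of the job. Several things have the shape of the weight_c; the one meant has the colours described above. Of the things that look like the weight_b, take the one that is farthest to the robot's left at the start.

How it is judged:
By the outcome, as a careful person would: the job done as asked, in the order asked, and still so for the second after the job is handed in, with the robot touching nothing.
Of weight_a, weight_b, weight_c, weight_d, weight_e only 3 to 5 are there at a start; the rules pass over those that are not, and their reading is None.
At some moment in a run one of weight_a, weight_b, weight_c, weight_d, weight_e may be knocked a few centimetres aside while the robot is not near it.
Once in a run the grip may slacken for a moment while it holds something.
It also fails if it takes over 210 s, if anything falls off the work surface, if the arm or the gripper's body presses on something with over 40 N, if the wrist force passes 120 N, or if a joint passes its speed limit or range.

## Working session

There is one attempt and no reset: what is moved stays moved. The work goes in short steps, Python scripts to look and compute and a shell command to move; the robot and the scene stay as the last step left them, time stands still between calls to the robot, and variables do not carry over. Pictures are saved under pics/ and viewed, about 12 in all and at most 16, crops included, and the job is handed in when it is done.

```bash
mkdir -p pics; ls
cat > h.py <<'E'
import numpy as np, cv2
from bench import monitor, eyes, order, arm
def cam(n):
    s=monitor.observe(); im,d=eyes.read_camera(n); p=eyes.camera_params(n)
    K=np.array(p['mtx'])
    if n=='wrist':
        T=np.eye(4);T[:3,:3]=np.array(s['orientation']);T[:3,3]=s['ee_pos']
        P=T@np.array(p['tool_from_camera'])
    else: P=np.array(p['pose'])
    return im,d,K,P
def px2w(u,v,z,K,P):  # depth z
    c=np.linalg.inv(K)@np.array([u,v,1.])*z
    return P[:3,:3]@c+P[:3,3]
def ray_z(u,v,h,K,P): # intersect plane z=h
    r=P[:3,:3]@(np.linalg.inv(K)@np.array([u,v,1.])); o=P[:3,3]
    return o+r*(h-o[2])/r[2]
def proj(w,K,P):
    c=P[:3,:3].T@(np.array(w)-P[:3,3]); q=K@c; return q[:2]/q[2]
def cloud(d,K,P):
    v,u=np.mgrid[0:d.shape[0],0:d.shape[1]]
    c=np.stack([(u-K[0,2])/K[0,0]*d,(v-K[1,2])/K[1,1]*d,d],-1)
    return c@P[:3,:3].T+P[:3,3]
E
python3 - <<'E'
from h import *
for n in ['top','side','wrist']:
    im,d,K,P=cam(n); cv2.imwrite(f'pics/{n}0.png',im); np.savez(f'{n}0.npz',im=im,d=d,K=K,P=P)
    print(n,K[0,0],P.round(2).tolist())
    for t in ['weight_a','rig','stem','wheel','pocket','bar','drop_hole','paddle','pan','squeeze_bottle_1','glaze_jar']+['weight_%s'%c for c in []]:
        if n=='wrist': continue
        print(t,[(np.round(r['at']).tolist(),round(r['confidence'],2)) for r in eyes.look_for(t,n)])
s=monitor.observe();print(s['t'],s['ee_pos'],np.round(s['orientation'],3).tolist(),arm.grip_depth)
E
```

```text
pics
top 448.40919075365855 [[-0.03, -0.98, 0.22, 391.53], [-1.0, 0.03, -0.01, -80.16], [0.0, -0.22, -0.98, 1081.66], [0.0, 0.0, 0.0, 1.0]]
weight_a [([521.0, -224.0, 7.0], 0.83), ([445.0, -359.0, 12.0], 0.77), ([529.0, -446.0, 6.0], 0.75), ([578.0, -353.0, 12.0], 0.6), ([434.0, -227.0, 9.0], 0.53), ([637.0, 115.0, 100.0], 0.49)]
rig [([546.0, 60.0, 3.0], 0.97), ([607.0, 149.0, 100.0], 0.38)]
stem [([545.0, 66.0, 7.0], 0.94)]
wheel [([608.0, 153.0, 98.0], 0.92)]
pocket [([608.0, 159.0, 94.0], 0.63), ([447.0, -355.0, 6.0], 0.27)]
bar [([608.0, 155.0, 99.0], 0.89), ([551.0, 63.0, 6.0], 0.54)]
drop_hole [([551.0, 63.0, 8.0], 0.93)]
paddle [([529.0, 177.0, 58.0], 0.63)]
pan [([544.0, 58.0, 8.0], 0.56)]
squeeze_bottle_1 [([754.0, -103.0, 100.0], 0.9), ([579.0, -353.0, 14.0], 0.44)]
glaze_jar [([757.0, 12.0, 85.0], 0.72), ([608.0, 153.0, 98.0], 0.39)]
side 455.7624816185177 [[0.75, -0.34, 0.57, 79.54], [-0.67, -0.38, 0.64, -645.11], [0.0, -0.86, -0.51, 569.34], [0.0, 0.0, 0.0, 1.0]]
weight_a [([522.0, -229.0, 6.0], 0.77), ([434.0, -232.0, 7.0], 0.74), ([573.0, -356.0, 8.0], 0.64), ([444.0,
[... 197 characters left out ...]
0, 102.0], 0.95)]
pocket [([603.0, 149.0, 98.0], 0.75)]
bar [([598.0, 148.0, 102.0], 0.68), ([434.0, -229.0, 10.0], 0.18)]
drop_hole [([570.0, -355.0, 5.0], 0.67), ([549.0, 54.0, 6.0], 0.59), ([529.0, 173.0, 71.0], 0.19)]
paddle [([525.0, 175.0, 65.0], 0.87), ([596.0, 142.0, 100.0], 0.5)]
pan [([541.0, 53.0, 6.0], 0.8), ([599.0, 148.0, 99.0], 0.6), ([432.0, -230.0, 7.0], 0.34)]
squeeze_bottle_1 [([750.0, -116.0, 72.0], 0.74)]
glaze_jar []
wrist 335.5013504399002 [[0.39, -0.89, -0.23, 343.91], [-0.92, -0.37, -0.1, -641.67], [-0.0, 0.25, -0.97, 385.51], [0.0, 0.0, 0.0, 1.0]]
1.25 [ 280.16259009 -668.67229784  189.71361954] [[0.386, -0.922, -0.0], [-0.922, -0.386, -0.0], [-0.0, 0.0, -1.0]] 18.8
```

View pics/top0.png

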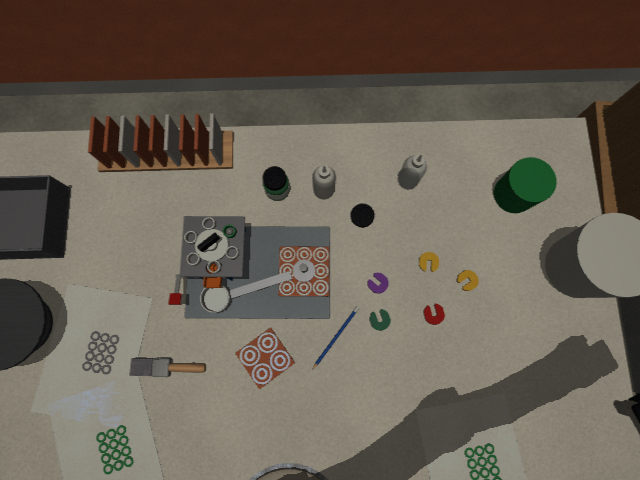

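View pics/side0.png

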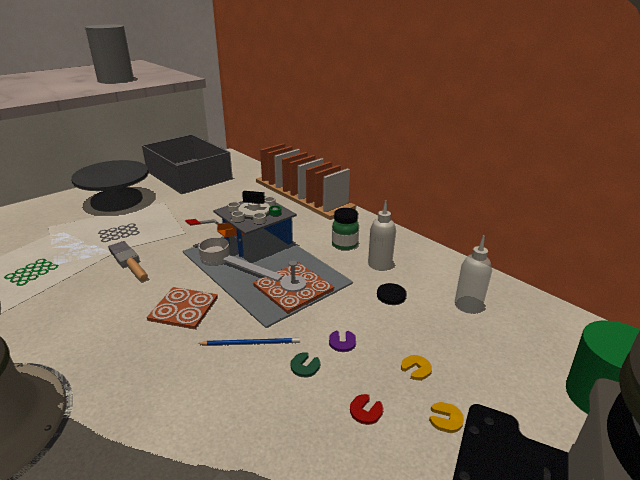

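The top view shows a rig at about (255,265) with its stem at (304,268). Candidate weights are purple (378,283), green (380,319), yellow (429,262), yellow (468,280) and red (434,314), plus a black disc at (362,215). The leftmost yellow (429,262) fits weight_b, and green (380,319) fits weight_c. I'll confirm those, and the black disc, in an enlarged crop.

Run:
```python
from h import *
z=np.load('top0.npz');im,d,K,P=[z[k] for k in('im','d','K','P')]
a=cv2.resize(im[190:340,340:490],None,fx=4,fy=4,interpolation=cv2.INTER_CUBIC)
cv2.imwrite('pics/crop1.png',a)
b=cv2.resize(im[205:325,170:335],None,fx=4.8,fy=4.8,interpolation=cv2.INTER_CUBIC)
cv2.imwrite('pics/crop2.png',b)
W=cloud(d,K,P)
for n,(u,v) in dict(purple=(378,283),green=(380,319),y1=(429,262),y2=(468,280),red=(434,314),black=(362,215),bar=(208,242),stemhead=(304,268),gtube=(231,231),paddle=(176,299),pan=(215,299)).items(): print(n,W[v,u].round(),ray_z(u,v,3.5,K,P).round())
```

```text
purple [ 524. -225.    1.] [ 524. -224.    4.]
green [ 438. -225.   -3.] [ 438. -224.    4.]
y1 [ 572. -353.   -1.] [ 572. -352.    4.]
y2 [ 525. -444.   -1.] [ 525. -443.    4.]
red [ 446. -355.   -4.] [ 446. -354.    4.]
black [ 694. -194.    9.] [ 695. -194.    4.]
bar [606. 154. 140.] [637. 188.   4.]
stemhead [556. -49.  65.] [566. -47.   4.]
gtube [639. 113. 100.] [664. 132.   4.]
paddle [493. 240.  68.] [500. 261.   4.]
pan [496. 164.  20.] [497. 168.   4.]
```

View pics/crop1.png

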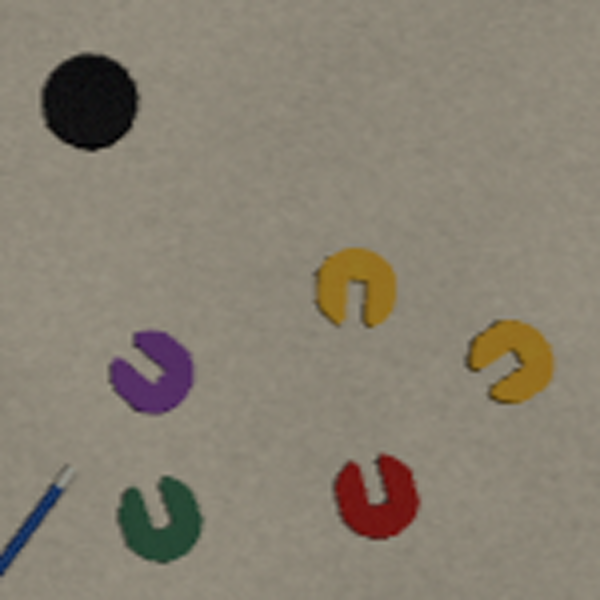

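View pics/crop2.png

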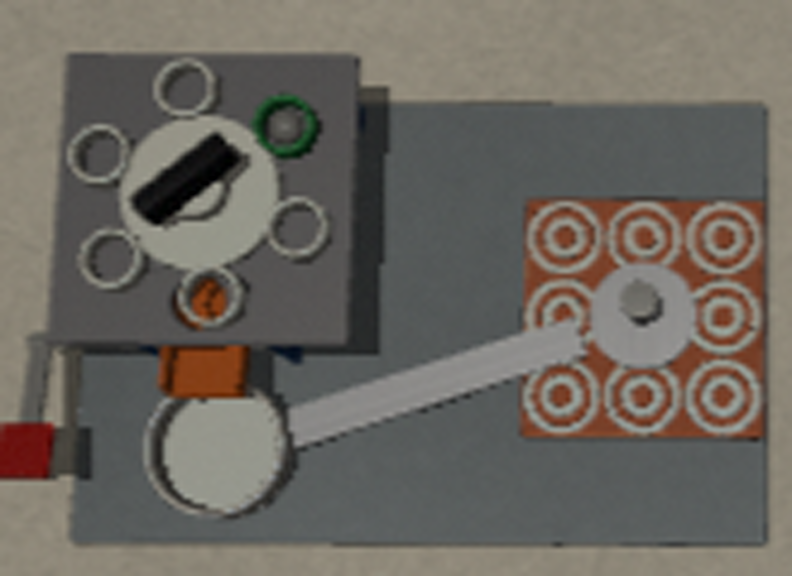

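In crop 1 the black disc at (90,100) has no slot, so it is no weight and weight_e is absent. Blue is absent too. The purple disc is a decoy for weight_c. The weights to load are yellow (356,288 in the crop), which is the left one of the two, green (160,520) and red (377,497). In crop 2 the green tube is at (286,125), the drop hole at (212,298) and the stem head at (641,300). Next I'll move to survey with the wrist camera.

```bash
cat >> h.py <<'E'
def go(x,y,z,psi):
    "shift in present tool axes to reach world x,y,z and rz (deg) to reach tool-x heading psi (deg)"
    s=monitor.observe();R=np.array(s['orientation']);p=np.array(s['ee_pos'])
    sh=R.T@(np.array([x,y,z])-p); now=np.degrees(np.arctan2(R[1,0],R[0,0]))
    t=-((psi-now+180)%360-180)
    print('shift',sh.round(1),'len',np.linalg.norm(sh).round(1),'rz',np.radians(t).round(3),'q7',round(s['joint_positions'][6],2),'tcp',p.round(1),'psi',now.round(1),'t',s['t'],'f',np.round(s['contact_force'],1),'gap',round(s['finger_gap']*93,1), 'tilt',np.round(R[:2,2],3))
E
J='python3 -m jog'
python3 -m jog '[[93,[-33,-41,0],[0,0,0]],[93,[-33,-41,0],[0,0,0]],[93,[-33,-41,0],[0,0,0]],[93,[-33,-41,0],[0,0,0]],[93,[-33,-41,0],[0,0,0]]]'
python3 -m jog '[[93,[-33,-41,0],[0,0,0]],[93,[-33,-41,0],[0,0,0]],[93,[-33,-41,0],[0,0,0.15]],[93,[0,0,0],[0,0,0]]]'
python3 - <<'E'
from h import *
go(480,-300,190,-76)
im,d,K,P=cam('wrist'); cv2.imwrite('pics/w1.png',im); np.savez('w1.npz',im=im,d=d,K=K,P=P)
E
```

```text
t: 1.88
ee_pos: [406.3, -435.8, 189.9]
orientation: [[0.386, -0.922, 0.0], [-0.922, -0.386, -0.0], [0.0, -0.0, -1.0]]
contact_force: [0.6, -0.2, 1.6]
finger_gap: 1.001
t: 2.38
ee_pos: [483.4, -293.8, 189.9]
orientation: [[0.25, -0.968, 0.001], [-0.968, -0.25, 0.001], [-0.001, -0.001, -1.0]]
contact_force: [-0.9, -0.1, -0.3]
finger_gap: 1.002
shift [ 5.2  4.9 -0.1] len 7.1 rz 0.008 q7 -0.87 tcp [ 483.4 -293.8  189.9] psi -75.5 t 2.375 f [-0.9 -0.1 -0.3] gap 93.2 tilt [0.001 0.001]
```

View pics/w1.png

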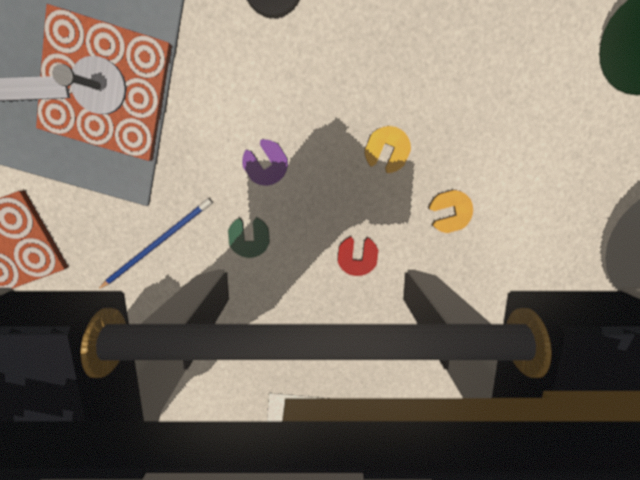

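The wrist view shows yellow_b at (388,149), the decoy yellow at (452,211), red at (358,256), green at (249,237), the purple decoy at (265,162) and the stem foot at (97,84). I'll write a weight and stem fitter.

```bash
cat >> h.py <<'E'
from scipy.optimize import minimize
HUE={'b':(15,32,90),'c':(60,95,60),'d':(0,8,110)}
def mask_of(im,k):
    h=cv2.cvtColor(im,cv2.COLOR_BGR2HSV);lo,hi,s=HUE[k]
    H=h[...,0].astype(int)
    if k=='d': m=((H<=8)|(H>=172))
    else: m=(H>=lo)&(H<=hi)
    return (m&(h[...,1]>s)&(h[...,2]>25)).astype(np.uint8)
def fitweight(im,K,P,k,x,y,top=7.,win=45):
    g=np.arange(-win,win+.1,.5); X,Y=np.meshgrid(x+g,y+g,indexing='ij')
    W=np.stack([X,Y,np.full_like(X,top)],-1); c=(W-P[:3,3])@P[:3,:3]; q=c@K.T; uv=(q[...,:2]/q[...,2:]).astype(np.float32)
    r=cv2.remap(im,uv[...,0],uv[...,1],cv2.INTER_LINEAR); m=mask_of(r,k)
    n,l,st,ce=cv2.connectedComponentsWithStats(m)
    if n<2: return None
    i=1+np.argmax(st[1:,4]); m=(l==i)
    pts=np.stack([X[m],Y[m]],-1).astype(np.float32); (cx,cy),R=cv2.minEnclosingCircle(pts); cen=pts.mean(0)
    a0=np.arctan2(cy-cen[1],cx-cen[0])
    mf=cv2.GaussianBlur(m.astype(np.float32),(0,0),2)
    sg=lambda t:1/(1+np.exp(-np.clip(t/.5,-50,50)))
    def tmpl(p):
        dx=X-p[0];dy=Y-p[1];u=np.cos(p[2])*dx+np.sin(p[2])*dy;v=-np.sin(p[2])*dx+np.cos(p[2])*dy
        disc=sg(25-np.hypot(u,v))*sg(23.5-abs(v)); slot=sg(6-abs(v))*sg(u+5.5)
        return cv2.GaussianBlur((disc*(1-slot)).astype(np.float32),(0,0),2)
    f=lambda p:float(((tmpl(p)-mf)**2).mean())
    best=min((minimize(f,[cx,cy,a0+da],method='Nelder-Mead',options=dict(initial_simplex=[[cx,cy,a0+da],[cx+3,cy,a0+da],[cx,cy+3,a0+da],[cx,cy,a0+da+.3]],xatol=.02,fatol=1e-7)) for da in(0,.5,-.5)),key=lambda r:r.fun)
    return dict(xy=best.x[:2].round(1).tolist(),ang=round(float((np.degrees(best.x[2])+180)%360-180),1),R=round(R,1),area=round(m.sum()*.25),res=round(best.fun,4))
E
python3 - <<'E'
from h import *
for n in ['w1','top0','side0']:
    z=np.load(n+'.npz');im,d,K,P=[z[k] for k in('im','d','K','P')]
    W=cloud(d,K,P)
    for k,x,y in [('d',446,-355),('c',438,-225),('b',572,-353)]:
        r=fitweight(im,K,P,k,x,y); 
        # height of disc top near its centre opposite slot
        a=np.radians(r['ang']);q=proj([r['xy'][0]-15*np.cos(a),r['xy'][1]-15*np.sin(a),7],K,P).astype(int)
        print(n,k,r,'z',np.median(W[q[1]-2:q[1]+3,q[0]-2:q[0]+3,2]).round(1))
z=np.load('w1.npz');W=cloud(z['d'],z['K'],z['P'])
for u,v in [(64,75),(95,75),(110,95),(20,90),(55,130),(15,170),(300,250)]: print(u,v,W[v,u].round(1))
E
```

```text
w1 d {'xy': [447.8, -353.1], 'ang': 11.2, 'R': 25.0, 'area': 1510, 'res': np.float64(0.0017)} z 7.6
w1 c {'xy': [442.2, -187.1], 'ang': -150.1, 'R': 15.8, 'area': 280, 'res': np.float64(0.0824)} z 0.6
w1 b {'xy': [572.2, -350.9], 'ang': 172.5, 'R': 25.4, 'area': 1627, 'res': np.float64(0.0021)} z 8.0
top0 d {'xy': [447.0, -352.3], 'ang': 10.6, 'R': 25.6, 'area': 1604, 'res': np.float64(0.0019)} z 6.1
top0 c {'xy': [437.4, -222.9], 'ang': 16.3, 'R': 24.8, 'area': 1390, 'res': np.float64(0.0053)} z 6.0
top0 b {'xy': [571.8, -350.3], 'ang': 172.0, 'R': 26.6, 'area': 1773, 'res': np.float64(0.0083)} z 6.5
side0 d {'xy': [446.2, -354.7], 'ang': 12.8, 'R': 27.8, 'area': 1830, 'res': np.float64(0.0138)} z 7.5
side0 c {'xy': [436.6, -225.5], 'ang': 18.5, 'R': 27.1, 'area': 1702, 'res': np.float64(0.0078)} z 7.7
side0 b {'xy': [571.4, -352.1], 'ang': 178.8, 'R': 29.2, 'area': 2050, 'res': np.float64(0.0326)} z 8.0
64 75 [558.  -48.3  69.1]
95 75 [567.  -44.   21.5]
110 95 [552.  -60.8  22.1]
20 90 [534.   28.7  20.7]
55 130 [503.2  -5.7  17.4]
15 170 [446.   47.8   0.5]
300 250 [ 435.6 -286.1    1.3]
```

```bash
python3 -m jog '[[93,[0,0,0],[0,0,0.061]],[93,[0,0,0],[0,0,0]]]' ; python3 -c "
from h import *
go(447.5,-353,40,-79)"
```

```text
t: 2.68
ee_pos: [479.9, -299.9, 189.8]
orientation: [[0.184, -0.983, -0.0], [-0.983, -0.184, -0.001], [0.001, 0.0, -1.0]]
contact_force: [-0.2, -1.0, -0.8]
finger_gap: 1.001
shift [ 46.2  41.6 149.8] len 162.2 rz -0.007 q7 -0.91 tcp [ 479.9 -299.9  189.8] psi -79.4 t 2.675 f [-0.2 -1.  -0.8] gap 93.1 tilt [-0.    -0.001]
```

```bash
python3 -m jog '[[93,[12,10,37],[0,0,0]],[93,[12,10,37],[0,0,0]],[93,[12,10,38],[0,0,0]],[93,[10,12,38],[0,0,0]],[93,[0,0,0],[0,0,0]]]'
python3 - <<'E'
from h import *
go(447.5,-353,1.5,-79)
im,d,K,P=cam('wrist'); np.savez('w2.npz',im=im,d=d,K=K,P=P);cv2.imwrite('pics/w2.png',im)
print(fitweight(im,K,P,'d',447,-353))
E
```

```text
t: 3.3
ee_pos: [444.9, -352.3, 37.6]
orientation: [[0.183, -0.983, -0.005], [-0.983, -0.183, 0.002], [-0.003, 0.004, -1.0]]
contact_force: [0.2, 0.4, 1.0]
finger_gap: 1.003
shift [ 1.3 -2.5 36.1] len 36.2 rz -0.008 q7 -0.8 tcp [ 444.9 -352.3   37.6] psi -79.5 t 3.3 f [0.2 0.4 1. ] gap 93.3 tilt [-0.005  0.002]
{'xy': [447.7, -353.3], 'ang': 10.7, 'R': 25.0, 'area': 1521, 'res': np.float64(0.0015)}
```

```bash
python3 -m jog '[[93,[0,0,0],[0,0,0]],[93,[0,0,15],[0,0,0]],[93,[0,0,10],[0,0,0]],[93,[0,0,0],[0,0,0]]]'
python3 - <<'E'
from h import *
go(447.7,-353.3,1.5,-79)
E
```

```text
t: 3.85
ee_pos: [447.6, -350.8, 13.9]
orientation: [[0.185, -0.983, -0.001], [-0.983, -0.185, 0.001], [-0.001, 0.001, -1.0]]
contact_force: [0.0, 0.4, -0.8]
finger_gap: 1.002
shift [ 2.5  0.3 12.4] len 12.6 rz -0.006 q7 -0.81 tcp [ 447.6 -350.8   13.9] psi -79.3 t 3.85 f [ 0.   0.4 -0.8] gap 93.2 tilt [-0.001  0.001]
```

```bash
python3 -m jog '[[93,[2.5,0,8],[0,0,0]],[93,[0,0,4.4],[0,0,0]],[93,[0,0,0],[0,0,0]],[40,[0,0,0],[0,0,0]],[40,[0,0,0],[0,0,0]]]' ; python3 -m jog '[[40,[0,0,0],[0,0,0]],[40,[0,0,0],[0,0,0]],[40,[0,0,0],[0,0,0]],[40,[0,0,0],[0,0,0]]]';python3 - <<'E'
from h import *
go(447.7,-353.3,60,-79)
E
```

```text
t: 4.47
ee_pos: [448.4, -353.9, 2.5]
orientation: [[0.185, -0.983, 0.0], [-0.983, -0.185, -0.0], [0.0, -0.0, -1.0]]
contact_force: [-0.5, 0.8, 0.6]
finger_gap: 0.835
t: 4.97
ee_pos: [448.3, -353.9, 2.3]
orientation: [[0.185, -0.983, -0.0], [-0.983, -0.185, -0.0], [0.0, 0.0, -1.0]]
contact_force: [0.7, -0.5, -0.5]
finger_gap: 0.441
shift [ -0.7   0.5 -57.7] len 57.7 rz -0.006 q7 -0.8 tcp [ 448.3 -353.9    2.3] psi -79.4 t 4.975 f [ 0.7 -0.5 -0.5] gap 41.0 tilt [-0. -0.]
```

Run:
```python
from h import *
im,d,K,P=cam('wrist'); cv2.imwrite('pics/w3.png',im[150:480,100:560])
print(fitweight(im,K,P,'d',447,-353))
im,d,K,P=cam('side'); q=proj([447,-353,5],K,P).astype(int);print(q)
cv2.imwrite('pics/s3.png',cv2.resize(im[q[1]-60:q[1]+60,q[0]-80:q[0]+80],None,fx=4,fy=4))
go(447.7,-353.3,60,-79)
```

```text
{'xy': [447.8, -353.4], 'ang': 10.8, 'R': 25.3, 'area': 1568, 'res': np.float64(0.0019)}
[365 408]
shift [ -0.6   0.5 -57.7] len 57.7 rz -0.006 q7 -0.8 tcp [ 448.4 -353.8    2.3] psi -79.4 t 5.075 f [-0.   0.4 -0.1] gap 40.1 tilt [-0. -0.]
```

View pics/w3.png

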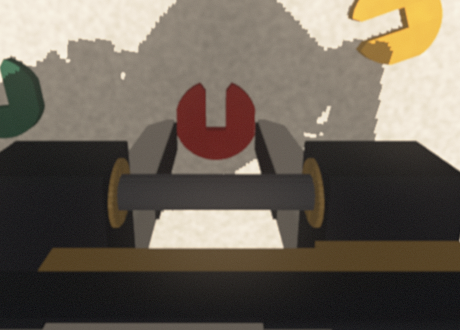

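Here the disc sits at (216,120) between the fingers, whose inner faces are at about x=175 and x=257. The fingers look roughly 50 mm apart although the reading says 40 mm, so I'll close further.

```bash
python3 -m jog '[[15,[0,0,0],[0,0,0]],[15,[0,0,0],[0,0,0]],[15,[0,0,0],[0,0,0]],[15,[0,0,0],[0,0,0]]]';python3 - <<'E'
from h import *
go(447.7,-353.3,60,-79)
im,d,K,P=cam('wrist'); cv2.imwrite('pics/w4.png',im[150:480,100:560])
print(fitweight(im,K,P,'d',447,-353))
E
```

```text
t: 5.58
ee_pos: [448.3, -353.8, 2.3]
orientation: [[0.185, -0.983, -0.0], [-0.983, -0.185, 0.0], [-0.0, 0.0, -1.0]]
contact_force: [0.8, 0.1, 0.3]
finger_gap: 0.163
shift [ -0.6   0.5 -57.7] len 57.7 rz -0.006 q7 -0.8 tcp [ 448.3 -353.8    2.3] psi -79.4 t 5.575 f [0.8 0.1 0.3] gap 15.1 tilt [-0.  0.]
{'xy': [448.8, -352.5], 'ang': 130.6, 'R': 25.3, 'area': 1040, 'res': np.float64(0.0636)}
```

View pics/w4.png

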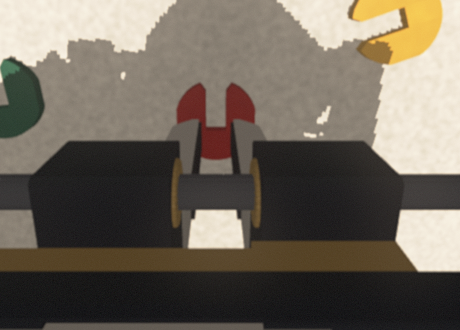

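The fingers have passed over the disc, which is still at (216,120), so their tips sit higher than the TCP reading. I'll check the tip heights in depth.

Run:
```python
from h import *
im,d,K,P=cam('wrist');W=cloud(d,K,P); s=monitor.observe();R=np.array(s['orientation'])
p=eyes.camera_params('wrist')['tool_from_camera']
print('mode tcp px',proj(s['ee_pos'],K,P))
for v in range(268,320,6):
    for u in (282,290,297,315,336,343,352):
        w=W[v,u]; t=R.T@(w-s['ee_pos']); print((u,v),t.round(0).astype(int).tolist(),round(w[2]),end=' ')
    print()
```

```text
mode tcp px [316.43559345 267.3473388 ]
(282, 268) [-21, -1, -4] 7 (290, 268) [-16, -1, -5] 7 (297, 268) [-12, -1, -5] 8 (315, 268) [-1, 1, 0] 2 (336, 268) [12, -2, -6] 9 (343, 268) [16, -1, -5] 7 (352, 268) [21, -2, -5] 8 
(282, 274) [-17, -10, -38] 40 (290, 274) [-13, -10, -37] 40 (297, 274) [-10, -9, -36] 38 (315, 274) [-1, 5, 2] 1 (336, 274) [10, -10, -38] 40 (343, 274) [13, -10, -37] 39 (352, 274) [18, -10, -37] 39 
(282, 280) [-16, -10, -46] 49 (290, 280) [-13, -10, -46] 48 (297, 280) [-9, -9, -43] 46 (315, 280) [-1, 6, -6] 9 (336, 280) [9, -10, -46] 48 (343, 280) [13, -9, -45] 47 (352, 280) [17, -10, -45] 48 
(282, 286) [-16, -9, -52] 55 (290, 286) [-12, -10, -53] 55 (297, 286) [-9, -8, -49] 52 (315, 286) [-1, 10, -6] 8 (336, 286) [9, -10, -53] 56 (343, 286) [12, -9, -52] 55 (352, 286) [16, -9, -52] 55 
(282, 292) [-15, -10, -61] 63 (290, 292) [-12, -10, -60] 63 (297, 292) [-9, -8, -56] 59 (315, 292) [-1, 14, -6] 8 (336, 292) [9, -9, -59] 61 (343, 292) [12, -10, -60] 62 (352, 292) [9, -36, -119] 121 
(282, 298) [-15, -10, -66] 68 (290, 298) [-11, -9, -65] 68 (297, 298) [-9, -8, -61] 64 (315, 298) [-1, 18, -6] 9 (336, 298) [8, -8, -62] 65 (343, 298) [11, -10, -67] 69 (352, 298) [8, -34, -120] 122 
(282, 304) [-14, -10, -71] 74 (290, 304) [-11, -10, -71] 74 (297, 304) [-8, -8, -68] 71 (315, 304) [-1, 22, -5] 7 (336, 304) [8, -8, -69] 71 (343, 304) [11, -10, -72] 74 (352, 304) [8, -33, -120] 123 
(282, 310) [-13, -10, -78] 80 (290, 310) [-10, -10, -77] 80 (297, 310) [-8, -6, -70] 73 (315, 310) [-1, 30, 2] 1 (336, 310) [8, -8, -73] 76 (343, 310) [10, -9, -76] 79 (352, 310) [8, -34, -126] 128 
(282, 316) [-9, -30, -121] 123 (290, 316) [-10, -10, -82] 84 (297, 316) [-8, -4, -71] 74 (315, 316) [-1, 34, 2] 1 (336, 316) [7, -9, -80] 82 (343, 316) [10, -10, -82] 84 (352, 316) [8, -33, -126] 129
```

View pics/s3.png

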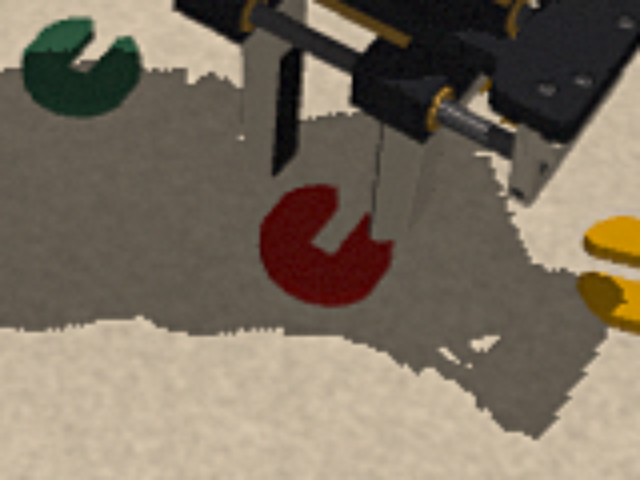

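The side crop shows both fingertips, at (285,172) and (395,238), well above the red disc. I'll work out their height from both cameras.

Run:
```python
from h import *
im,d,K,P=cam('side');s=monitor.observe();R=np.array(s['orientation']);p=np.array(s['ee_pos'])
p0=np.array([448.3,-353.8,2.3])
for u,v in [(356.3,391),(383.8,407.5)]:
    for h in (2,10,20,30,40):
        w=ray_z(u,v,h,K,P); print((u,v),h,(R.T@(w-p0)).round(1))
print(p)
print(eyes.camera_params('wrist')['tool_from_camera'])
```

```text
(356.3, 391) 2 [-31.  -20.6   0.3]
(356.3, 391) 10 [-27.5 -14.4  -7.7]
(356.3, 391) 20 [-23.1  -6.7 -17.7]
(356.3, 391) 30 [-18.7   1.  -27.7]
(356.3, 391) 40 [-14.3   8.7 -37.7]
(383.8, 407.5) 2 [ 19.3 -19.5   0.3]
(383.8, 407.5) 10 [ 22.1 -13.4  -7.7]
(383.8, 407.5) 20 [ 25.6  -5.7 -17.7]
(383.8, 407.5) 30 [ 29.1   2.  -27.7]
(383.8, 407.5) 40 [ 32.6   9.7 -37.7]
[ 448.3378368  -353.85246672    2.30287161]
[[ 9.99999674e-01  6.21621945e-04 -5.14483660e-04 -3.60426334e-01]
 [-4.73842613e-04  9.68467498e-01  2.49139479e-01 -6.91423857e+01]
 [ 6.53131271e-04 -2.49139155e-01  9.68467478e-01 -1.95800598e+02]
 [ 0.00000000e+00  0.00000000e+00  0.00000000e+00  1.00000000e+00]]
```

Both cameras put the fingertips about 17 mm above the reported TCP. I'll open and creep down, watching the force to find the bench.

```bash
python3 -m jog '[[75,[0,0,0],[0,0,0]],[75,[0,0,0],[0,0,0]],[75,[0,0,0],[0,0,0]],[75,[0,0,0],[0,0,0]],[75,[0,0,0],[0,0,0]]]' | tail -1;  python3 -m jog '[[75,[0,0,4],[0,0,0]],[75,[0,0,0],[0,0,0]]]';python3 -m jog '[[75,[0,0,2],[0,0,0]],[75,[0,0,0],[0,0,0]]]'
```

```text
finger_gap: 0.653
t: 6.6
ee_pos: [448.1, -353.7, -2.1]
orientation: [[0.185, -0.983, -0.001], [-0.983, -0.185, 0.0], [-0.0, 0.0, -1.0]]
contact_force: [-0.6, 0.5, -0.3]
finger_gap: 0.8
t: 6.85
ee_pos: [448.3, -353.8, -3.9]
orientation: [[0.185, -0.983, -0.0], [-0.983, -0.185, 0.0], [-0.0, 0.0, -1.0]]
contact_force: [1.2, 0.6, 0.2]
finger_gap: 0.807
```

```bash
for i in 1; do :; done
python3 -m jog '[[75,[0,0,3],[0,0,0]],[75,[0,0,3],[0,0,0]],[75,[0,0,0],[0,0,0]]]'|grep -v ori;python3 -m jog '[[75,[0,0,2],[0,0,0]],[75,[0,0,0],[0,0,0]]]'|grep -v ori
python3 - <<'E'
from h import *
im,d,K,P=cam('wrist'); cv2.imwrite('pics/w5.png',im[150:480,100:560])
im,d,K,P=cam('side'); cv2.imwrite('pics/s5.png',cv2.resize(im[348:468,285:445],None,fx=4,fy=4))
E
```

```text
t: 7.22
ee_pos: [448.2, -353.7, -10.0]
contact_force: [1.0, -0.2, 0.4]
finger_gap: 0.804
t: 7.48
ee_pos: [448.3, -353.8, -11.8]
contact_force: [0.5, 1.0, -0.4]
finger_gap: 0.807
```

View pics/s5.png

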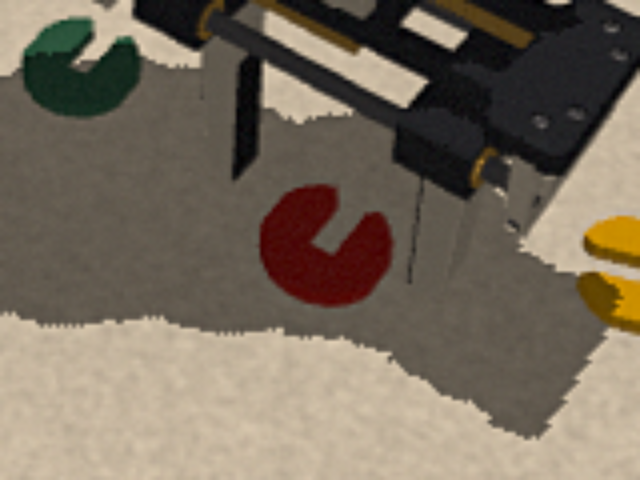

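The tips are at (235,180) and (410,283), beside the disc and, by eye, nearly at bench level.

Run:
```python
from h import *
im,d,K,P=cam('side');s=monitor.observe();R=np.array(s['orientation']);p=np.array(s['ee_pos'])
for u,v in [(343.7,393),(387.5,418.7)]:
    for h in (0,5,10,15,20):
        w=ray_z(u,v,h,K,P); print((u,v),h,(R.T@(w-p)).round(1))
```

```text
(343.7, 393) 0 [-45.5  -6.6 -11.7]
(343.7, 393) 5 [-43.2  -2.9 -16.7]
(343.7, 393) 10 [-40.9   0.9 -21.7]
(343.7, 393) 15 [-38.5   4.6 -26.7]
(343.7, 393) 20 [-36.2   8.3 -31.7]
(387.5, 418.7) 0 [ 33.1  -6.7 -11.7]
(387.5, 418.7) 5 [ 34.7  -3.  -16.7]
(387.5, 418.7) 10 [ 36.4   0.7 -21.7]
(387.5, 418.7) 15 [ 38.    4.4 -26.7]
(387.5, 418.7) 20 [ 39.6   8.1 -31.7]
```

Taking the visible corner as the pad edge nearest the camera, the tips are about 20 mm up. That agrees with the wrist depth. I'll descend further in small steps.

```bash
python3 -m jog '[[75,[0,0,4],[0,0,0]],[75,[0,0,4],[0,0,0]],[75,[0,0,0],[0,0,0]]]'|grep -v ori;python3 -m jog '[[75,[0,0,2],[0,0,0]],[75,[0,0,0],[0,0,0]]]'|grep force; python3 -m jog '[[75,[0,0,2],[0,0,0]],[75,[0,0,0],[0,0,0]]]'|grep -v ori
python3 - <<'E'
from h import *
im,d,K,P=cam('wrist');W=cloud(d,K,P); s=monitor.observe();R=np.array(s['orientation'])
for u in (235,240,245,250,383,388,393,398):
  for v in range(250,290,4):
    t=R.T@(W[v,u]-s['ee_pos']); print((u,v),t.round(0).astype(int).tolist(),end='')
  print()
E
```

```text
t: 8.0
ee_pos: [448.1, -353.7, -20.2]
contact_force: [1.0, -0.4, 0.5]
finger_gap: 0.807
contact_force: [-0.3, 0.1, -0.2]
t: 8.5
ee_pos: [448.3, -353.8, -23.8]
contact_force: [-0.5, 0.2, 0.4]
finger_gap: 0.802
(235, 250) [-43, -18, -25](235, 254) [-44, -16, -24](235, 258) [-44, -14, -25](235, 262) [-44, -12, -25](235, 266) [-44, -9, -24](235, 270) [-42, -10, -31](235, 274) [-41, -10, -38](235, 278) [-40, -10, -43](235, 282) [-39, -8, -45](235, 286) [-38, -8, -49]
(240, 250) [-41, -18, -25](240, 254) [-41, -16, -25](240, 258) [-41, -14, -24](240, 262) [-41, -12, -24](240, 266) [-41, -10, -25](240, 270) [-40, -10, -31](240, 274) [-39, -8, -33](240, 278) [-38, -9, -40](240, 282) [-38, -6, -39](240, 286) [-38, -5, -41]
(245, 250) [-38, -19, -26](245, 254) [-38, -16, -24](245, 258) [-38, -14, -24](245, 262) [-38, -12, -25](245, 266) [-38, -10, -25](245, 270) [-39, -7, -24](245, 274) [-39, -5, -25](245, 278) [-39, -3, -25](245, 282) [-39, 0, -24](245, 286) [-39, 2, -25]
(250, 250) [-35, -19, -25](250, 254) [-35, -16, -25](250, 258) [-36, -14, -25](250, 262) [-36, -11, -23](250, 266) [-36, -
[... 414 characters left out ...]
, -16, -24](388, 258) [38, -14, -25](388, 262) [38, -12, -25](388, 266) [39, -9, -24](388, 270) [39, -7, -24](388, 274) [37, -8, -33](388, 278) [37, -5, -32](388, 282) [37, -4, -33](388, 286) [37, -1, -33]
(393, 250) [41, -18, -25](393, 254) [41, -16, -23](393, 258) [41, -14, -25](393, 262) [41, -12, -24](393, 266) [41, -9, -24](393, 270) [40, -9, -31](393, 274) [38, -10, -37](393, 278) [38, -8, -39](393, 282) [37, -8, -43](393, 286) [37, -7, -45]
(398, 250) [44, -18, -23](398, 254) [43, -16, -25](398, 258) [44, -14, -25](398, 262) [44, -12, -25](398, 266) [44, -9, -23](398, 270) [42, -10, -31](398, 274) [41, -10, -38](398, 278) [39, -10, -43](398, 282) [38, -10, -48](398, 286) [38, -8, -49]
```

The depth puts the pad's lower end at tool z of about −32 mm, so the tips are roughly 7 mm above the bench. I'll go down in small steps to touch the bench and calibrate.

```bash
python3 -m jog '[[75,[0,0,2],[0,0,0]],[75,[0,0,2],[0,0,0]],[75,[0,0,0],[0,0,0]]]'|grep -v ori;python3 -m jog '[[75,[0,0,1],[0,0,0]],[75,[0,0,0],[0,0,0]]]'|egrep 'force|ee'; python3 -m jog '[[75,[0,0,1],[0,0,0]],[75,[0,0,0],[0,0,0]]]'|egrep 'force|ee'
```

```text
t: 8.93
ee_pos: [448.2, -353.8, -27.9]
contact_force: [-0.2, -0.5, 0.2]
finger_gap: 0.807
ee_pos: [448.4, -353.9, -28.5]
contact_force: [-0.4, 0.3, 2.3]
ee_pos: [448.4, -353.9, -28.6]
contact_force: [-2.6, 2.7, 15.9]
```

```bash
python3 -m jog '[[75,[0,0,1],[0,0,0]],[75,[0,0,0],[0,0,0]]]'|egrep 'force|ee'
python3 - <<'E'
from h import *
im,d,K,P=cam('wrist');W=cloud(d,K,P); s=monitor.observe();R=np.array(s['orientation'])
for u in (232,236,240,392,396,400):
  for v in range(264,276,1):
    t=R.T@(W[v,u]-s['ee_pos']); print((u,v),t.round(0).astype(int).tolist()[1:],end='')
  print()
E
```

```text
ee_pos: [448.4, -353.9, -28.6]
contact_force: [-4.3, 2.8, 29.2]
(232, 264) [-12, -29](232, 265) [-12, -29](232, 266) [-11, -30](232, 267) [-10, -29](232, 268) [-10, -29](232, 269) [-10, -30](232, 270) [-10, -32](232, 271) [-10, -33](232, 272) [-10, -35](232, 273) [-10, -38](232, 274) [-10, -38](232, 275) [-9, -38]
(236, 264) [-12, -30](236, 265) [-12, -29](236, 266) [-11, -30](236, 267) [-11, -29](236, 268) [-10, -31](236, 269) [-10, -31](236, 270) [-10, -32](236, 271) [-9, -33](236, 272) [-10, -35](236, 273) [-10, -37](236, 274) [-9, -37](236, 275) [-10, -39]
(240, 264) [-12, -30](240, 265) [-11, -28](240, 266) [-11, -30](240, 267) [-11, -30](240, 268) [-9, -28](240, 269) [-10, -30](240, 270) [-9, -30](240, 271) [-9, -31](240, 272) [-9, -32](240, 273) [-8, -32](240, 274) [-9, -35](240, 275) [-8, -35]
(392, 264) [-12, -29](392, 265) [-12, -30](392, 266) [-11, -30](392, 267) [-11, -30](392, 268) [-10, -29](392, 269) [-9, -29](392, 270) [-10, -33](392, 271) [-10, -33](392, 272) [-10, -34](392, 273) [-10, -36](392, 274) [-8, -34](392, 275) [-8, -35]
(396, 264) [-13, -30](396, 265) [-11, -28](396, 266) [-11, -30](396, 267) [-10, -29](396, 268) [-10, -29](396, 269) [-9, -29](396, 270) [-10, -32](396, 271) [-10, -33](396, 272) [-10, -35](396, 273) [-10, -37](396, 274) [-10, -37](396, 275) [-10, -39]
(400, 264) [-12, -29](400, 265) [-12, -30](400, 266) [-11, -29](400, 267) [-11, -31](400, 268) [-10, -29](400, 269) [-9, -29](400, 270) [-10, -32](400, 271) [-10, -33](400, 272) [-10, -34](400, 273) [-10, -37](400, 274) [-10, -38](400, 275) [-10, -39]
```

The bench touch is clean: contact comes at a reported z of −28.6, so the real fingertip height is reported z + 28.6 mm. I'll raise slightly and grip.

```bash
python3 -m jog '[[75,[0,0,-4],[0,0,0]],[75,[0,0,0],[0,0,0]],[30,[0,0,0],[0,0,0]],[30,[0,0,0],[0,0,0]],[30,[0,0,0],[0,0,0]]]'|egrep 'force|ee|gap'; python3 -m jog '[[30,[0,0,0],[0,0,0]],[30,[0,0,0],[0,0,0]]]'|egrep 'force|ee|gap'
```

```text
ee_pos: [448.3, -353.8, -26.9]
contact_force: [0.1, -0.9, -0.3]
finger_gap: 0.534
ee_pos: [448.2, -353.8, -26.8]
contact_force: [-0.2, -0.5, -2.1]
finger_gap: 0.5
```

Gripped, with a gap of 46.5 mm. Now I'll lift and turn toward the stem.

```bash
python3 -m jog '[[30,[0,0,-15],[0,0,0]],[30,[0,0,-35],[0,0,0]],[30,[0,0,-40],[0,0,-0.15]],[30,[0,0,0],[0,0,-0.15]],[30,[0,0,0],[0,0,-0.15]]]'|egrep 'force|gap'; python3 -m jog '[[30,[0,0,0],[0,0,-0.15]],[30,[0,0,0],[0,0,-0.15]],[30,[0,0,0],[0,0,-0.15]],[30,[0,0,0],[0,0,-0.15]],[30,[0,0,0],[0,0,-0.15]]]'|egrep 'force|ee|gap';python3 - <<'E'
from h import *
go(535,-160,50,-10)
E
```

```text
contact_force: [-0.1, -0.7, -0.8]
finger_gap: 0.499
ee_pos: [448.1, -354.2, 64.4]
contact_force: [-0.1, -0.1, -1.1]
finger_gap: 0.499
shift [  50.6 -206.6   14.1] len 213.2 rz -0.006 q7 0.02 tcp [ 448.1 -354.2   64.4] psi -10.3 t 11.85 f [-0.1 -0.1 -1.1] gap 46.4 tilt [ 0.    -0.001]
```

```bash
python3 -m jog '[[30,[12,-50,0],[0,0,0]],[30,[13,-52,0],[0,0,0]],[30,[13,-52,0],[0,0,0]],[30,[12,-52,0],[0,0,0]],[30,[0,0,0],[0,0,0]]]'|egrep 'force|ee|gap'
python3 - <<'E'
from h import *
import json
s=monitor.observe()
im,d,K,P=cam('wrist'); cv2.imwrite('pics/w6.png',im); np.savez('w6.npz',im=im,d=d,K=K,P=P)
s=monitor.observe();p=np.array(s['ee_pos']);R=np.array(s['orientation']);print(p)
und=p[2]+28.6-1.8
for top in (und+7,):
    r=fitweight(im,K,P,'d',p[0],p[1],top=top);print(r,'tool off',(R.T@np.array([r['xy'][0]-p[0],r['xy'][1]-p[1],0])).round(1), 'slot-psi',r['ang']-np.degrees(np.arctan2(R[1,0],R[0,0])))
E
```

```text
ee_pos: [537.7, -155.6, 64.6]
contact_force: [-0.0, 0.1, -1.5]
finger_gap: 0.494
[ 536.25798507 -158.55656412   64.24307546]
{'xy': [538.0, -154.4], 'ang': 79.8, 'R': 25.5, 'area': 1472, 'res': np.float64(0.0087)} tool off [ 1.  -4.4  0. ] slot-psi 90.15613282401132
```

View pics/w6.png

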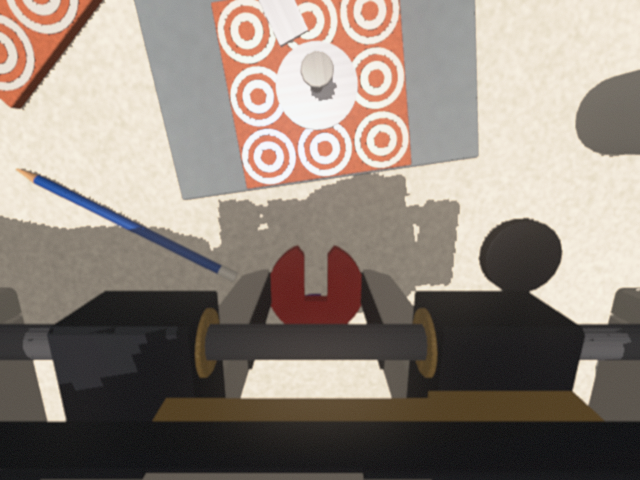

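The weight is held at (316,285) with its slot toward the stem. The stem head is at (317,68) and the foot at (317,85). I'll measure both with the arm settled.

```bash
cat >> h.py <<'E'
def rect(im,K,P,x,y,h,win=45,st=.5):
    g=np.arange(-win,win+.1,st); X,Y=np.meshgrid(x+g,y+g,indexing='ij')
    q=((np.stack([X,Y,np.full_like(X,h)],-1)-P[:3,3])@P[:3,:3])@K.T; uv=(q[...,:2]/q[...,2:]).astype(np.float32)
    return cv2.remap(im,uv[...,0],uv[...,1],cv2.INTER_LINEAR)
def circ(im,K,P,x,y,h,rad,win=45,st=.5,tol=1.5):
    g=cv2.cvtColor(rect(im,K,P,x,y,h,win,st),cv2.COLOR_BGR2GRAY); g=cv2.GaussianBlur(g,(0,0),1.2)
    c=cv2.HoughCircles(g,cv2.HOUGH_GRADIENT_ALT,1,10,param1=80,param2=.3,minRadius=int((rad-tol)/st),maxRadius=int((rad+tol)/st+1))
    return [] if c is None else [(round(x-win+a[1]*st,1),round(y-win+a[0]*st,1),round(a[2]*st,1)) for a in c[0][:4]]
E
python3 -m jog '[[30,[0,0,0],[0,0,0]],[30,[0,0,0],[0,0,0]]]'|egrep 'ee|gap'
python3 - <<'E'
from h import *
im,d,K,P=cam('wrist'); np.savez('w7.npz',im=im,d=d,K=K,P=P)
s=monitor.observe();p=np.array(s['ee_pos']);R=np.array(s['orientation']);print(p)
und=p[2]+28.6-1.8
r=fitweight(im,K,P,'d',p[0],p[1],top=und+7);print(r,'tool off',(R.T@np.array([r['xy'][0]-p[0],r['xy'][1]-p[1],0])).round(1))
r=fitweight(im,K,P,'d',p[0],p[1],top=und+2);print(r)
for n in ('top','wrist'):
    if n=='top': z=np.load('top0.npz');im,K,P=z['im'],z['K'],z['P']
    print(n,'foot',circ(im,K,P,558,-48,20,27),'head',circ(im,K,P,558,-48,68,9,win=25,st=.25))
    cv2.imwrite('r_%s.png'%n,np.hstack([rect(im,K,P,558,-48,20,45,.25),rect(im,K,P,558,-48,68,45,.25)]))
E
```

```text
ee_pos: [534.7, -162.2, 63.5]
finger_gap: 0.502
[ 534.79287541 -162.06130669   63.43172803]
{'xy': [535.1, -160.8], 'ang': 79.3, 'R': 25.4, 'area': 1469, 'res': np.float64(0.0086)} tool off [ 0.1 -1.3 -0. ]
{'xy': [534.7, -162.9], 'ang': 79.4, 'R': 26.2, 'area': 1560, 'res': np.float64(0.0091)}
top foot [(np.float32(558.0), np.float32(-45.5), np.float32(26.6))] head [(np.float32(558.5), np.float32(-46.0), np.float32(8.8))]
wrist foot [(np.float32(558.0), np.float32(-45.5), np.float32(26.6))] head [(np.float32(558.5), np.float32(-46.0), np.float32(8.8))]
```

View r_wrist.png

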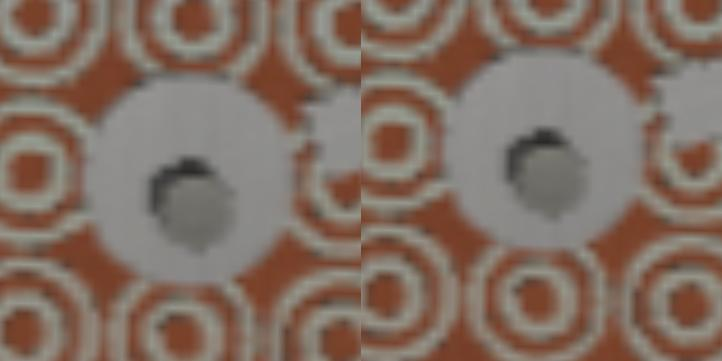

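That rectified picture is the top camera's, because I overwrote the variables. It gives the stem at about (558,−45.7). I'll redo it with the stored wrist image.

Run:
```python
from h import *
for n in ('w6','w7','w1','side0'):
    z=np.load(n+'.npz');im,K,P=z['im'],z['K'],z['P']
    print(n,'foot',circ(im,K,P,558,-48,20,27),'head',circ(im,K,P,558,-48,68,9,win=25,st=.25))
z=np.load('w7.npz');im,d,K,P=z['im'],z['d'],z['K'],z['P'];W=cloud(d,K,P)
for h in (20,68):
    q=proj([558,-60 if h==20 else -46,h],K,P).astype(int);print(h,W[q[1],q[0]])
go(544,-126,-3,-10)
```

```text
w6 foot [(np.float32(557.5), np.float32(-46.5), np.float32(27.3))] head [(np.float32(557.8), np.float32(-46.2), np.float32(8.7))]
w7 foot [(np.float32(559.0), np.float32(-46.0), np.float32(27.3))] head [(np.float32(558.2), np.float32(-46.5), np.float32(8.7))]
w1 foot [(np.float32(558.0), np.float32(-45.0), np.float32(27.2))] head [(np.float32(558.0), np.float32(-45.2), np.float32(8.6))]
side0 foot [(np.float32(560.0), np.float32(-46.5), np.float32(26.9))] head []
20 [557.88465714 -59.72214166  20.21258803]
68 [557.6111509  -45.9004056   67.94110841]
shift [  2.3 -37.2  66.4] len 76.1 rz -0.013 q7 -0.33 tcp [ 534.8 -162.1   63.4] psi -10.7 t 12.825 f [-0.2 -0.4 -1.8] gap 46.9 tilt [-0.    -0.001]
```

The stem is at (558,−46) and the foot top measures 20 mm. I'll go to the staging point and measure the actual alignment there.

```bash
python3 -m jog '[[30,[1,-43,0],[0,0,0]],[30,[0,0,30],[0,0,0]],[30,[0,0,28],[0,0,0]],[30,[0,0,0],[0,0,0]],[30,[0,0,0],[0,0,0]]]'|egrep 'force|ee|gap'
python3 - <<'E'
from h import *
go(558-1*np.cos(1.384),-46-1*np.sin(1.384),-5.3,-10.7)
im,d,K,P=cam('wrist'); np.savez('w8.npz',im=im,d=d,K=K,P=P)
s=monitor.observe();p=np.array(s['ee_pos']);R=np.array(s['orientation'])
r=fitweight(im,K,P,'d',p[0],p[1],top=p[2]+28.6-1.8+7);print(r,'tool off',(R.T@np.array([r['xy'][0]-p[0],r['xy'][1]-p[1],0])).round(1))
print('foot',circ(im,K,P,558,-48,20,27),'head',circ(im,K,P,558,-48,68,9,win=25,st=.25))
E
```

```text
ee_pos: [544.4, -119.0, 5.9]
contact_force: [-0.6, -0.8, -0.5]
finger_gap: 0.497
shift [ -0.1 -73.3  11.2] len 74.1 rz 0.001 q7 -0.44 tcp [ 544.4 -119.     5.9] psi -10.7 t 13.45 f [-0.6 -0.8 -0.5] gap 46.2 tilt [ 0. -0.]
{'xy': [544.7, -116.6], 'ang': 75.0, 'R': 40.1, 'area': 1746, 'res': np.float64(0.025)} tool off [-0.5 -2.4 -0. ]
foot [(np.float32(557.5), np.float32(-46.0), np.float32(27.3))] head [(np.float32(559.0), np.float32(-46.5), np.float32(8.8))]
```

```bash
python3 -m jog '[[30,[0,0,11],[0,0,0]],[30,[0,0,0],[0,0,0]],[30,[0,-15,0],[0,0,0]],[30,[0,-10,0],[0,0,0]],[30,[0,0,0],[0,0,0]]]'|egrep 'force|ee|gap'; python3 -m jog '[[30,[0,-8,0],[0,0,0]],[30,[0,-8,0],[0,0,0]],[30,[0,0,0],[0,0,0]]]'|egrep 'force|ee|gap';python3 -c "
from h import *
go(558-1*np.cos(1.384),-46-1*np.sin(1.384),-5.3,-10.7)"
```

```text
ee_pos: [549.3, -92.1, -5.6]
contact_force: [0.4, -0.9, -1.2]
finger_gap: 0.497
ee_pos: [552.0, -77.2, -5.7]
contact_force: [-0.4, -0.3, -1.3]
finger_gap: 0.499
shift [  0.1 -30.8  -0.4] len 30.8 rz 0.003 q7 -0.51 tcp [552.  -77.2  -5.7] psi -10.5 t 14.5 f [-0.4 -0.3 -1.3] gap 46.4 tilt [0. 0.]
```

```bash
python3 -m jog '[[30,[0,-7,0],[0,0,0]],[30,[0,-7,0],[0,0,0]],[30,[0,0,0],[0,0,0]]]'|egrep 'force|ee|gap';python3 -m jog '[[30,[0,-7,0],[0,0,0]],[30,[0,-5,0],[0,0,0]],[30,[0,0,0],[0,0,0]]]'|egrep 'force|ee|gap'; python3 -m jog '[[30,[0,-3.5,0],[0,0,0]],[30,[0,0,0],[0,0,0]]]'|egrep 'force|ee|gap';python3 -c "
from h import *
go(558-1*np.cos(1.384),-46-1*np.sin(1.384),-5.3,-10.7)"
```

```text
ee_pos: [554.6, -63.5, -5.7]
contact_force: [0.3, -0.7, -0.3]
finger_gap: 0.498
ee_pos: [556.7, -52.0, -5.7]
contact_force: [0.1, 0.4, -1.7]
finger_gap: 0.5
ee_pos: [557.3, -48.9, -5.7]
contact_force: [0.0, 0.1, -0.8]
finger_gap: 0.503
shift [ 0.1 -2.  -0.4] len 2.1 rz 0.002 q7 -0.55 tcp [557.3 -48.9  -5.7] psi -10.6 t 15.5 f [ 0.   0.1 -0.8] gap 46.7 tilt [0. 0.]
```

```bash
python3 -m jog '[[30,[0,-1.5,0],[0,0,0]],[30,[0,0,0],[0,0,0]]]'|egrep 'force|ee';python3 -m jog '[[30,[0,-1,0],[0,0,0]],[30,[0,0,0],[0,0,0]]]'|egrep 'force|ee|gap'; python3 -m jog '[[30,[0,-0.7,0],[0,0,0]],[30,[0,0,0],[0,0,0]]]'|egrep 'force|ee|gap'
```

```text
ee_pos: [557.5, -47.7, -5.7]
contact_force: [0.2, 0.9, -1.2]
ee_pos: [557.7, -46.7, -5.7]
contact_force: [-0.6, -0.1, -1.4]
finger_gap: 0.496
ee_pos: [557.8, -45.9, -5.7]
contact_force: [-0.6, -0.1, -0.7]
finger_gap: 0.498
```

```bash
python3 -m jog '[[30,[0,-0.7,0],[0,0,0]],[30,[0,0,0],[0,0,0]]]'|egrep 'force|ee';python3 -m jog '[[30,[0,-0.7,0],[0,0,0]],[30,[0,0,0],[0,0,0]]]'|egrep 'force|ee|gap'
```

```text
ee_pos: [558.0, -45.3, -5.7]
contact_force: [-0.2, 0.2, -0.8]
ee_pos: [558.1, -44.6, -5.7]
contact_force: [1.2, 0.4, -0.7]
finger_gap: 0.498
```

```bash
python3 -m jog '[[30,[0,-0.7,0],[0,0,0]],[30,[0,0,0],[0,0,0]]]'|egrep 'force|ee';python3 -m jog '[[30,[0,-0.7,0],[0,0,0]],[30,[0,0,0],[0,0,0]]]'|egrep 'force|ee|gap'
python3 - <<'E'
from h import *
im,d,K,P=cam('wrist'); cv2.imwrite('pics/w9.png',cv2.resize(im[160:330,210:420],None,fx=3.5,fy=3.5)); np.savez('w9.npz',im=im,d=d,K=K,P=P)
print(circ(im,K,P,558,-46,68,9,win=25,st=.25))
E
```

```text
ee_pos: [558.1, -44.2, -5.7]
contact_force: [0.0, -1.6, -1.0]
ee_pos: [558.2, -44.0, -5.7]
contact_force: [-0.7, -4.0, -0.8]
finger_gap: 0.503
[]
```

View pics/w9.png

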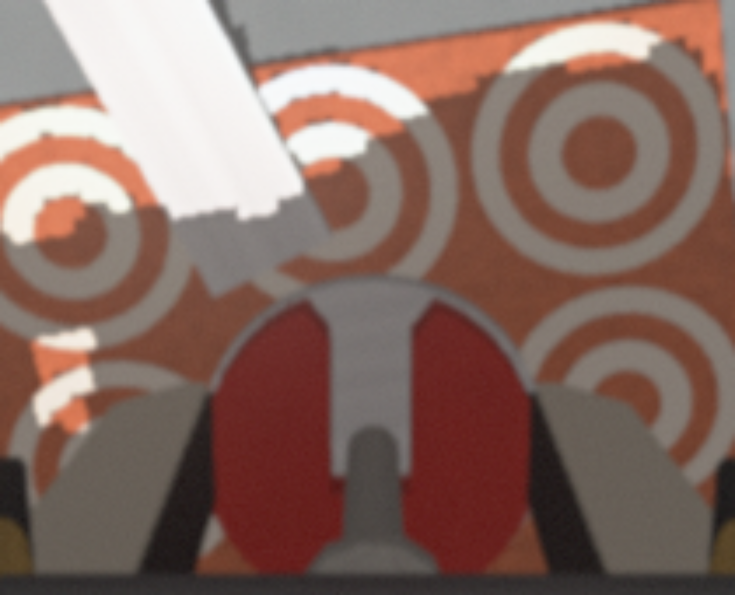

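The weight is on the stem, with the stem in the slot at about (372,470) and the disc over the foot. Contact with the slot's end was felt at −1.6 to −4 N. I'll back off 1 mm, lower 1 mm, release and rise.

```bash
python3 -m jog '[[30,[0,1.5,0.8],[0,0,0]],[30,[0,0,0],[0,0,0]],[80,[0,0,0],[0,0,0]],[80,[0,0,0],[0,0,0]],[80,[0,0,0],[0,0,0]]]'|egrep 'force|ee|gap';python3 -m jog '[[80,[0,0,0],[0,0,0]],[80,[0,0,-20],[0,0,0]],[80,[0,0,-40],[0,0,0]],[80,[0,0,-40],[0,0,0]],[80,[0,0,0],[0,0,0]]]'|egrep 'force|ee|gap'
python3 - <<'E'
from h import *
im,d,K,P=cam('side');np.savez('s9.npz',im=im,d=d,K=K,P=P)
print('c',fitweight(im,K,P,'c',437,-224),'b',fitweight(im,K,P,'b',572,-351));
im,d,K,P=cam('top');np.savez('t9.npz',im=im,d=d,K=K,P=P)
print('c',fitweight(im,K,P,'c',437,-224),'b',fitweight(im,K,P,'b',572,-351));
go(445,-221,65,-74)
E
```

```text
ee_pos: [558.2, -44.6, -6.5]
contact_force: [-0.6, 0.0, -0.6]
finger_gap: 0.773
ee_pos: [559.8, -44.9, 96.2]
contact_force: [0.2, 0.5, -0.5]
finger_gap: 0.86
c {'xy': [436.5, -225.5], 'ang': 18.5, 'R': 27.1, 'area': 1709, 'res': np.float64(0.0082)} b {'xy': [571.4, -352.1], 'ang': 178.8, 'R': 29.2, 'area': 2048, 'res': np.float64(0.0324)}
c {'xy': [438.0, -224.7], 'ang': 103.2, 'R': 21.8, 'area': 488, 'res': np.float64(0.1062)} b {'xy': [571.8, -350.3], 'ang': 172.1, 'R': 26.6, 'area': 1768, 'res': np.float64(0.0081)}
shift [-78.7 193.8  28.5] len 211.1 rz 1.106 q7 -0.49 tcp [558.  -45.   93.6] psi -10.6 t 18.65 f [-0.8 -0.4 -0.6] gap 80.1 tilt [ 0.001 -0.   ]
```

```bash
python3 -m jog '[[80,[-20,48,0],[0,0,0]],[80,[-20,49,7],[0,0,0]],[80,[-20,49,7],[0,0,0]],[80,[-19,48,7],[0,0,0]],[80,[0,0,7],[0,0,0.14]]]'|egrep 'gap';python3 -m jog '[[80,[0,0,0],[0,0,0.14]],[80,[0,0,0],[0,0,0.14]],[80,[0,0,0],[0,0,0.14]],[80,[0,0,0],[0,0,0.14]],[80,[0,0,0],[0,0,0.14]]]'|egrep 'gap';python3 -m jog '[[80,[0,0,0],[0,0,0.14]],[80,[0,0,0],[0,0,0.12]],[80,[0,0,0],[0,0,0]],[80,[0,0,0],[0,0,0]]]'|egrep 'ee|gap'
python3 - <<'E'
from h import *
HUE['c']=(55,100,50)
im,d,K,P=cam('wrist');np.savez('w10.npz',im=im,d=d,K=K,P=P)
r=fitweight(im,K,P,'c',437,-224);print('c',r,'b',fitweight(im,K,P,'b',572,-351))
W=cloud(d,K,P);a=np.radians(r['ang']);q=proj([r['xy'][0]-15*np.cos(a),r['xy'][1]-15*np.sin(a),7],K,P).astype(int);print(W[q[1],q[0]], im[q[1],q[0]],q)
go(r['xy'][0],r['xy'][1],-10,r['ang']-90)
E
```

```text
finger_gap: 0.86
finger_gap: 0.86
ee_pos: [444.3, -220.7, 64.9]
finger_gap: 0.859
c {'xy': [438.4, -223.1], 'ang': 14.5, 'R': 24.1, 'area': 1127, 'res': np.float64(0.0217)} b {'xy': [571.9, -350.3], 'ang': 170.8, 'R': 26.5, 'area': 1776, 'res': np.float64(0.0098)}
[ 424.4343828  -226.39064505    7.99883515] [55 67 53] [316 268]
shift [ 0.5  6.4 75. ] len 75.3 rz 0.035 q7 -0.92 tcp [ 444.4 -220.8   65. ] psi -73.5 t 20.45 f [-0.1  0.2  0.3] gap 80.2 tilt [-0.001  0.   ]
```

Run:
```python
from h import *
z=np.load('w10.npz');im,d,K,P=z['im'],z['d'],z['K'],z['P']
for s in (25,32,40):
    HUE['c']=(45,105,s); print(s,fitweight(im,K,P,'c',437,-224,win=32))
```

```text
25 {'xy': [437.9, -223.6], 'ang': 16.1, 'R': 24.9, 'area': 1499, 'res': np.float64(0.0034)}
32 {'xy': [437.9, -223.6], 'ang': 16.1, 'R': 24.9, 'area': 1498, 'res': np.float64(0.0034)}
40 {'xy': [438.0, -223.6], 'ang': 16.0, 'R': 24.8, 'area': 1427, 'res': np.float64(0.0068)}
```

```bash
sed -i "s/'c':(60,95,60)/'c':(45,105,32)/" h.py; python3 -m jog '[[80,[1,7,25],[0,0,0.006]],[80,[0,0,30],[0,0,0]],[80,[0,0,25],[0,0,0]],[80,[0,0,0],[0,0,0]],[80,[0,0,0],[0,0,0]]]'|egrep 'ee|gap';python3 -c "
from h import *
go(438,-223.6,-26.9,-73.9)"
```

```text
ee_pos: [438.4, -224.0, -14.0]
finger_gap: 0.862
shift [-0.4  0.2 12.9] len 12.9 rz -0.001 q7 -0.91 tcp [ 438.4 -224.   -14. ] psi -73.9 t 21.075 f [ 0.6 -0.  -0.2] gap 80.1 tilt [0. 0.]
```

```bash
python3 -m jog '[[80,[0,0,8],[0,0,0]],[80,[0,0,4.7],[0,0,0]],[80,[0,0,0],[0,0,0]],[30,[0,0,0],[0,0,0]],[30,[0,0,0],[0,0,0]]]'|egrep 'ee|gap|force';python3 -m jog '[[30,[0,0,0],[0,0,0]],[30,[0,0,0],[0,0,0]],[30,[0,0,0],[0,0,0]]]'|egrep 'ee|gap|force'
```

```text
ee_pos: [438.4, -223.9, -27.1]
contact_force: [-1.5, -0.2, -0.1]
finger_gap: 0.695
ee_pos: [438.3, -223.9, -27.1]
contact_force: [0.2, 0.2, 1.2]
finger_gap: 0.5
```

Gripped, with a gap of 46.5 mm. The current heading puts the slot at 16°, which is 63° from red and about 155° from the planned yellow, so I'll keep it. Now I'll carry it to staging.

```bash
python3 -m jog '[[30,[0,0,-15],[0,0,0]],[30,[0,0,-40],[0,0,0]],[30,[0,0,-25],[0,0,0]],[30,[-34,-22,0],[0,0,0]],[30,[-35,-22,0],[0,0,0]]]'|egrep 'gap';python3 -m jog '[[30,[-34,-22,0],[0,0,0]],[30,[-35,-23,0],[0,0,0]],[30,[0,0,0],[0,0,0]],[30,[0,0,0],[0,0,0]],[30,[0,0,0],[0,0,0]]]'|egrep 'ee|gap|force'
python3 - <<'E'
from h import *
im,d,K,P=cam('wrist'); np.savez('w11.npz',im=im,d=d,K=K,P=P);cv2.imwrite('pics/w11.png',im)
s=monitor.observe();p=np.array(s['ee_pos']);R=np.array(s['orientation'])
r=fitweight(im,K,P,'c',p[0],p[1],top=p[2]+28.6-1.5+7,win=32);print(r,'tool off',(R.T@np.array([r['xy'][0]-p[0],r['xy'][1]-p[1],0])).round(1))
print('foot',circ(im,K,P,558,-48,20,27),'head',circ(im,K,P,558,-48,68,9,win=25,st=.25))
r=fitweight(im,K,P,'d',558,-46,top=27);print('red',r)
go(558-np.cos(.281),-46-np.sin(.281),1.6,-73.9)
E
```

```text
finger_gap: 0.498
ee_pos: [485.3, -67.9, 53.1]
contact_force: [-0.9, -0.0, -1.3]
finger_gap: 0.498
{'xy': [486.5, -67.1], 'ang': 15.9, 'R': 25.6, 'area': 1496, 'res': np.float64(0.0171)} tool off [-0.4 -1.3 -0. ]
foot [(np.float32(558.0), np.float32(-44.0), np.float32(26.9))] head [(np.float32(558.2), np.float32(-46.0), np.float32(8.7))]
red {'xy': [558.3, -44.0], 'ang': 79.6, 'R': 45.1, 'area': 1790, 'res': np.float64(0.0611)}
shift [ -1.1 -74.9  51.5] len 90.8 rz -0.003 q7 -1.18 tcp [485.4 -67.9  53.1] psi -74.1 t 23.375 f [ 0.6 -0.  -0.8] gap 46.2 tilt [-0. -0.]
```

```bash
python3 -m jog '[[30,[-1,0,25],[0,0,0]],[30,[0,0,26],[0,0,0]],[30,[0,0,0],[0,0,0]],[30,[0,-15,0],[0,0,0]],[30,[0,-10,0],[0,0,0]]]'|egrep 'gap';python3 -m jog '[[30,[0,0,0],[0,0,0]],[30,[0,-8,0],[0,0,0]],[30,[0,-8,0],[0,0,0]],[30,[0,0,0],[0,0,0]],[30,[0,0,0],[0,0,0]]]'|egrep 'ee|gap|force'; python3 -c "
from h import *
go(558-np.cos(.281),-46-np.sin(.281),1.6,-73.9)"
```

```text
finger_gap: 0.497
ee_pos: [524.5, -54.4, 1.7]
contact_force: [0.3, 0.7, -0.7]
finger_gap: 0.499
shift [  1.2 -33.5   0.1] len 33.5 rz -0.001 q7 -1.19 tcp [524.5 -54.4   1.7] psi -74.0 t 24.625 f [ 0.3  0.7 -0.7] gap 46.4 tilt [-0.001 -0.   ]
```

```bash
python3 -m jog '[[30,[0.9,0,0],[0,0,0]],[30,[0,0,0],[0,0,0]],[30,[0,-7,0],[0,0,0]],[30,[0,-7,0],[0,0,0]],[30,[0,0,0],[0,0,0]]]'|egrep 'ee|gap|force';python3 -m jog '[[30,[0,-7,0],[0,0,0]],[30,[0,-6,0],[0,0,0]],[30,[0,-3,0],[0,0,0]],[30,[0,0,0],[0,0,0]]]'|egrep 'ee|gap|force'; python3 -c "
from h import *
go(558-np.cos(.281),-46-np.sin(.281),1.6,-73.9)"
```

```text
ee_pos: [539.5, -51.0, 1.8]
contact_force: [-0.3, -0.2, -1.0]
finger_gap: 0.501
ee_pos: [554.1, -46.8, 1.8]
contact_force: [-0.3, 0.0, -0.3]
finger_gap: 0.497
shift [ 0.3 -3.   0.2] len 3.0 rz -0.001 q7 -1.2 tcp [554.1 -46.8   1.8] psi -74.0 t 25.75 f [-0.3  0.  -0.3] gap 46.3 tilt [ 0. -0.]
```

Pushing on until I feel the slot's end.

```bash
python3 -m jog '[[30,[0,-2,0],[0,0,0]],[30,[0,0,0],[0,0,0]]]'|egrep 'ee|force';python3 -m jog '[[30,[0,-1.5,0],[0,0,0]],[30,[0,0,0],[0,0,0]]]'|egrep 'ee|force';python3 -m jog '[[30,[0,-0.8,0],[0,0,0]],[30,[0,0,0],[0,0,0]]]'|egrep 'ee|force'
```

```text
ee_pos: [555.9, -46.4, 1.8]
contact_force: [0.5, 0.8, -0.4]
ee_pos: [557.4, -45.9, 1.8]
contact_force: [-0.0, -0.1, -1.5]
ee_pos: [558.1, -45.7, 1.8]
contact_force: [0.0, 0.2, -1.3]
```

```bash
python3 -m jog '[[30,[0,-0.7,0],[0,0,0]],[30,[0,0,0],[0,0,0]]]'|egrep 'ee|force';python3 -m jog '[[30,[0,-0.7,0],[0,0,0]],[30,[0,0,0],[0,0,0]]]'|egrep 'ee|force'
```

```text
ee_pos: [558.8, -45.5, 1.8]
contact_force: [0.5, 0.4, -0.7]
ee_pos: [559.5, -45.3, 1.8]
contact_force: [0.6, 0.7, -0.6]
```

```bash
python3 -m jog '[[30,[0,-0.7,0],[0,0,0]],[30,[0,0,0],[0,0,0]]]'|egrep 'ee|force'; python3 -m jog '[[30,[0,1.5,0],[0,0,0]],[30,[0,0,1.4],[0,0,0]],[30,[0,0,0],[0,0,0]]]'|egrep 'ee|force'
```

```text
ee_pos: [560.1, -45.1, 1.8]
contact_force: [0.1, 1.1, -1.1]
ee_pos: [558.6, -45.6, 0.3]
contact_force: [0.2, 0.3, -0.1]
```

```bash
python3 -m jog '[[80,[0,0,0],[0,0,0]],[80,[0,0,0],[0,0,0]],[80,[0,0,0],[0,0,0]],[80,[0,0,0],[0,0,0]],[80,[0,0,-15],[0,0,0]]]'|egrep 'ee|force|gap'; python3 -m jog '[[80,[0,0,-40],[0,0,0]],[80,[0,0,-40],[0,0,0]],[80,[0,0,0],[0,0,0.14]],[80,[0,0,0],[0,0,0.14]],[80,[0,0,0],[0,0,0.14]]]'|egrep 'ee|force|gap';python3 - <<'E'
from h import *
go(572,-350.5,55,-98.5)
im,d,K,P=cam('side');print(fitweight(im,K,P,'b',572,-351))
im,d,K,P=cam('top');print('b',fitweight(im,K,P,'b',572,-351));
r=fitweight(im,K,P,'c',558,-46,top=34,win=32);print('green on stem',r)
r=fitweight(im,K,P,'d',558,-46,top=27,win=28);print('red on stem',r)
E
```

```text
ee_pos: [557.9, -45.5, 15.2]
contact_force: [-0.3, -0.6, 0.0]
finger_gap: 0.859
ee_pos: [558.8, -45.6, 96.7]
contact_force: [0.1, 0.7, 0.0]
finger_gap: 0.861
shift [299.9 -57.1  41.6] len 308.1 rz 0.003 q7 -1.51 tcp [558.8 -45.6  96.7] psi -98.3 t 28.875 f [0.1 0.7 0. ] gap 80.1 tilt [0.001 0.   ]
{'xy': [571.4, -352.1], 'ang': 178.8, 'R': 29.2, 'area': 2049, 'res': np.float64(0.0325)}
b {'xy': [571.8, -350.3], 'ang': 172.1, 'R': 26.5, 'area': 1767, 'res': np.float64(0.008)}
green on stem {'xy': [492.1, -48.8], 'ang': -148.9, 'R': 11.9, 'area': 164, 'res': np.float64(0.0322)}
red on stem {'xy': [505.1, -63.8], 'ang': 33.0, 'R': 4.6, 'area': 19, 'res': np.float64(0.0023)}
```

```bash
python3 -m jog '[[80,[50,-9,0],[0,0,0]],[80,[50,-10,8],[0,0,0]],[80,[50,-9,8],[0,0,0]],[80,[50,-10,8],[0,0,0]],[80,[50,-9,8],[0,0,0]]]'|egrep 'gap'; python3 -m jog '[[80,[50,-10,8],[0,0,0]],[80,[0,0,0],[0,0,0]],[80,[0,0,0],[0,0,0]]]'|egrep 'ee|gap';python3 - <<'E'
from h import *
im,d,K,P=cam('wrist');np.savez('w12.npz',im=im,d=d,K=K,P=P)
r=fitweight(im,K,P,'b',572,-351,win=35);print('b',r)
W=cloud(d,K,P);a=np.radians(r['ang']);q=proj([r['xy'][0]-15*np.cos(a),r['xy'][1]-15*np.sin(a),7],K,P).astype(int);print(W[q[1],q[0]])
go(r['xy'][0],r['xy'][1],-27,r['ang']+90)
im,d,K,P=cam('side');np.savez('s12.npz',im=im,d=d,K=K,P=P);cv2.imwrite('pics/s12.png',cv2.resize(im[150:340,180:360],None,fx=3.1,fy=3.1,interpolation=cv2.INTER_CUBIC))
E
```

```text
finger_gap: 0.857
ee_pos: [573.0, -350.0, 55.6]
finger_gap: 0.86
b {'xy': [572.5, -351.2], 'ang': 173.1, 'R': 25.6, 'area': 1616, 'res': np.float64(0.0028)}
[ 588.03821624 -352.48461519    7.27489477]
shift [ 2.3  0.6 82.7] len 82.7 rz -0.017 q7 -1.08 tcp [ 573.4 -349.1   55.7] psi -97.9 t 30.025 f [ 0.8  1.5 -0.6] gap 79.9 tilt [0.    0.001]
```

View pics/s12.png

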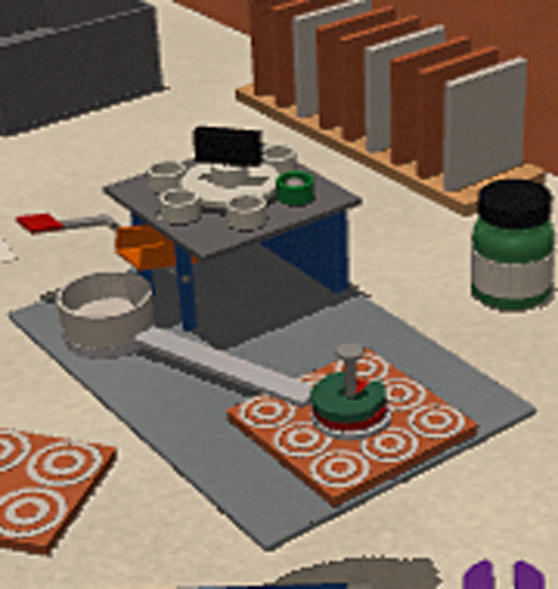

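The side view shows the red and green weights flat on the foot around the stem at (350,400). Now I'll take the yellow one.

```bash
python3 -m jog '[[80,[2,0.5,20],[0,0,-0.015]],[80,[0,0,28],[0,0,0]],[80,[0,0,22],[0,0,0]],[80,[0,0,0],[0,0,0]],[80,[0,0,0],[0,0,0]]]'|egrep 'ee|gap';python3 -c "
from h import *
go(572.4,-351.2,-27,-97)"
```

```text
ee_pos: [572.6, -352.6, -14.5]
finger_gap: 0.864
shift [-1.3  0.3 12.5] len 12.6 rz -0.003 q7 -1.05 tcp [ 572.6 -352.6  -14.5] psi -97.2 t 30.7 f [-0.5 -0.5  0.5] gap 80.3 tilt [ 0. -0.]
```

```bash
python3 -m jog '[[80,[-1,0,8],[0,0,0]],[80,[0,0,4.4],[0,0,0]],[80,[0,0,0],[0,0,0]],[30,[0,0,0],[0,0,0]],[30,[0,0,0],[0,0,0]]]'|egrep 'ee|gap|force';python3 -m jog '[[30,[0,0,0],[0,0,0]],[30,[0,0,0],[0,0,0]],[30,[0,0,0],[0,0,0]]]'|egrep 'ee|gap|force'; python3 -m jog '[[30,[0,0,-15],[0,0,0]],[30,[0,0,-40],[0,0,0]],[30,[0,0,-40],[0,0,0]],[30,[0,0,0],[0,0,0]],[30,[0,0,0],[0,0,0]]]'|egrep 'gap|force'; python3 -c "
from h import *
a=np.radians(173)
go(558-75*np.cos(a),-46-75*np.sin(a),60,-97)
im,d,K,P=cam('wrist');s=monitor.observe();p=np.array(s['ee_pos']);R=np.array(s['orientation'])
for t in (1.5+1.3,1.5):
  r=fitweight(im,K,P,'b',p[0],p[1],top=p[2]+28.6-t+7,win=32);print(r,'tool off',(R.T@np.array([r['xy'][0]-p[0],r['xy'][1]-p[1],0])).round(1))
"
```

```text
ee_pos: [572.6, -351.6, -26.8]
contact_force: [0.3, -0.6, 0.5]
finger_gap: 0.693
ee_pos: [572.5, -351.6, -26.9]
contact_force: [-0.3, -0.3, 1.2]
finger_gap: 0.495
contact_force: [0.9, 0.6, -1.5]
finger_gap: 0.499
shift [-301.3  -22.7    8.3] len 302.2 rz -0.003 q7 -1.07 tcp [ 572.3 -351.2   68.3] psi -97.2 t 32.325 f [ 0.9  0.6 -1.5] gap 46.4 tilt [0. 0.]
{'xy': [572.4, -350.6], 'ang': 173.6, 'R': 26.2, 'area': 1646, 'res': np.float64(0.0093)} tool off [-0.5 -0.4 -0. ]
{'xy': [572.8, -350.7], 'ang': 173.7, 'R': 26.0, 'area': 1622, 'res': np.float64(0.0077)} tool off [-0.4 -0.8 -0. ]
```

```bash
python3 -m jog '[[30,[-45,-1,0],[0,0,0]],[30,[-50,-1,0],[0,0,0]],[30,[-50,0,0],[0,0,0]],[30,[-50,-1,0],[0,0,0]],[30,[-50,0,0],[0,0,0]]]'|egrep 'gap';python3 -m jog '[[30,[-50,0,0],[0,0,0]],[30,[-6,0,0],[0,0,0]],[30,[0,0,0],[0,0,0]],[30,[0,0,0],[0,0,0]],[30,[0,0,0],[0,0,0]]]'|egrep 'gap|ee|force'; python3 -c "
from h import *
a=np.radians(173.2)
go(558-55*np.cos(a),-46-55*np.sin(a),8.7,-97)
"
```

```text
finger_gap: 0.5
ee_pos: [612.8, -55.0, 67.9]
contact_force: [-0.4, 0.5, -1.4]
finger_gap: 0.494
shift [-2.5  0.5 59.2] len 59.3 rz -0.005 q7 -1.48 tcp [612.8 -55.   67.9] psi -97.3 t 33.625 f [-0.4  0.5 -1.4] gap 46.0 tilt [-0.    -0.001]
```

```bash
python3 -m jog '[[30,[-2.1,0,25],[0,0,0]],[30,[0,0,25],[0,0,0]],[30,[0,0,9],[0,0,0]],[30,[0,0,0],[0,0,0]],[30,[0,0,0],[0,0,0]]]'|egrep 'gap|ee|force'; python3 -c "
from h import *
a=np.radians(173.2)
go(558,-46,8.7,-97)
"
```

```text
ee_pos: [613.8, -51.5, 9.8]
contact_force: [-0.5, 0.2, -1.7]
finger_gap: 0.501
shift [ 1.5 56.1  1. ] len 56.1 rz -0.003 q7 -1.46 tcp [613.8 -51.5   9.8] psi -97.2 t 34.25 f [-0.5  0.2 -1.7] gap 46.6 tilt [ 0.001 -0.   ]
```

```bash
python3 -m jog '[[30,[1.6,0,1],[0,0,0]],[30,[0,0,0],[0,0,0]],[30,[0,10,0],[0,0,0]],[30,[0,8,0],[0,0,0]],[30,[0,0,0],[0,0,0]]]'|egrep 'gap|ee|force'; python3 -c "
from h import *
go(558,-46,8.7,-97)
im,d,K,P=cam('wrist');s=monitor.observe();p=np.array(s['ee_pos']);R=np.array(s['orientation'])
r=fitweight(im,K,P,'b',p[0],p[1],top=p[2]+28.6-1.7+7,win=32);print(r,'tool off',(R.T@np.array([r['xy'][0]-p[0],r['xy'][1]-p[1],0])).round(1))
"
```

```text
ee_pos: [594.2, -50.3, 8.0]
contact_force: [-0.6, 0.1, -1.4]
finger_gap: 0.496
shift [ 0.2 36.5 -0.6] len 36.5 rz -0.003 q7 -1.46 tcp [594.2 -50.3   8. ] psi -97.2 t 34.875 f [-0.6  0.1 -1.4] gap 46.2 tilt [-0.001  0.   ]
{'xy': [594.8, -49.8], 'ang': 172.3, 'R': 26.2, 'area': 1641, 'res': np.float64(0.0089)} tool off [-0.6  0.3  0. ]
```

```bash
python3 -m jog '[[30,[0.3,0,-0.6],[0,0,0]],[30,[0,7,0],[0,0,0]],[30,[0,7,0],[0,0,0]],[30,[0,0,0],[0,0,0]]]'|egrep 'gap|ee|force';python3 -m jog '[[30,[0,7,0],[0,0,0]],[30,[0,7,0],[0,0,0]],[30,[0,4,0],[0,0,0]],[30,[0,0,0],[0,0,0]],[30,[0,0,0],[0,0,0]]]'|egrep 'gap|ee|force'; python3 -c "
from h import *
go(558,-46,8.7,-97)
"
```

```text
ee_pos: [580.4, -49.0, 8.6]
contact_force: [0.4, -0.5, -1.3]
finger_gap: 0.498
ee_pos: [563.8, -46.8, 8.6]
contact_force: [-0.0, -0.8, -1.4]
finger_gap: 0.5
shift [-0.1  5.8 -0.1] len 5.8 rz -0.003 q7 -1.45 tcp [563.8 -46.8   8.6] psi -97.2 t 36.05 f [-0.  -0.8 -1.4] gap 46.5 tilt [ 0. -0.]
```

```bash
python3 -m jog '[[30,[0,4,0],[0,0,0]],[30,[0,2,0],[0,0,0]],[30,[0,0,0],[0,0,0]]]'|egrep 'ee|force';python3 -m jog '[[30,[0,0.7,0],[0,0,0]],[30,[0,0,0],[0,0,0]]]'|egrep 'ee|force';python3 -m jog '[[30,[0,0.7,0],[0,0,0]],[30,[0,0,0],[0,0,0]]]'|egrep 'ee|force'
```

```text
ee_pos: [557.4, -46.0, 8.6]
contact_force: [-0.4, 0.6, -1.0]
ee_pos: [557.0, -46.0, 8.6]
contact_force: [0.9, -1.4, -1.1]
ee_pos: [556.9, -46.0, 8.7]
contact_force: [3.4, 0.5, -2.8]
```

Contact with the slot's end is felt. I'll back off, lower, release and rise.

```bash
python3 -m jog '[[30,[0,-1.7,0],[0,0,0]],[30,[0,0,1.3],[0,0,0]],[30,[0,0,0],[0,0,0]],[80,[0,0,0],[0,0,0]],[80,[0,0,0],[0,0,0]]]'|egrep 'ee|force';python3 -m jog '[[80,[0,0,0],[0,0,0]],[80,[0,0,0],[0,0,0]],[80,[0,0,-15],[0,0,0]],[80,[0,0,-40],[0,0,0]],[80,[0,0,-40],[0,0,0]]]'|egrep 'gap';python3 -m jog '[[80,[40,0,0],[0,0,0]],[80,[50,0,0],[0,0,0]],[80,[50,0,0],[0,0,0]],[80,[0,0,0],[0,0,0]]]'|egrep 'ee|force|gap'
python3 - <<'E'
from h import *
im,d,K,P=cam('side');np.savez('s13.npz',im=im,d=d,K=K,P=P)
a=cv2.resize(im[225:300,235:345],None,fx=5,fy=5,interpolation=cv2.INTER_CUBIC)
im,d,K,P=cam('top');np.savez('t13.npz',im=im,d=d,K=K,P=P)
print('yellow top41',fitweight(im,K,P,'b',558,-46,top=41,win=32))
b=cv2.resize(im[240:300,270:335],None,fx=375/60,fy=375/60,interpolation=cv2.INTER_CUBIC)
im,d,K,P=cam('wrist');np.savez('w13.npz',im=im,d=d,K=K,P=P);print('w',fitweight(im,K,P,'b',558,-46,top=41,win=32))
a=a[:,:390];cv2.imwrite('pics/st.png',np.hstack([a,b]))
W=cloud(d,K,P)
for dx,dy in [(15,0),(12,12),(12,-12),(0,16),(0,-16)]:
    q=proj([558+dx,-46+dy,41],K,P).round().astype(int);print(q,W[q[1],q[0]].round(1) if 0<=q[0]<640 and 0<=q[1]<480 else None)
go(600,150,120,-90)
E
```

```text
ee_pos: [557.8, -46.1, 7.4]
contact_force: [0.0, 0.9, 0.0]
finger_gap: 0.863
ee_pos: [539.3, -189.8, 103.6]
contact_force: [-0.3, 0.2, -0.5]
finger_gap: 0.861
yellow top41 {'xy': [557.6, -45.0], 'ang': 174.1, 'R': 26.8, 'area': 1606, 'res': np.float64(0.0356)}
w {'xy': [558.9, -48.3], 'ang': 127.5, 'R': 26.7, 'area': 1423, 'res': np.float64(0.067)}
[135 223] [572.8 -46.1  41.6]
[121 228] [570.2 -33.8  41.1]
[151 224] [570.4 -58.1  41.2]
[120 243] [564.  -48.   69.7]
[160 238] [558.5 -62.7  41.8]
shift [-338.9  -17.5  -17. ] len 339.8 rz -0.125 q7 -1.27 tcp [ 540.5 -184.1  102.8] psi -97.1 t 38.825 f [ 0.5  0.  -0.5] gap 79.6 tilt [0.    0.001]
```

View pics/st.png

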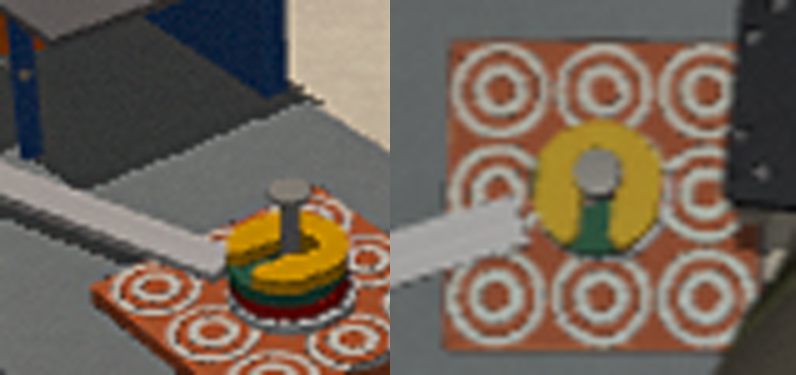

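All three weights lie flat on the foot, their top face at 41 mm, with the slots showing in different directions. Now I'll measure the wheel.

```bash
python3 -m jog '[[80,[-50,0,-8],[0,0,0]],[80,[-50,0,-8],[0,0,0]],[80,[-50,0,-8],[0,0,0]],[80,[-50,0,0],[0,0,0]],[80,[-50,0,0],[0,0,0]]]'|egrep 'gap';python3 -m jog '[[80,[0,0,0],[0,0,0]],[80,[0,0,0],[0,0,0]],[80,[0,0,0],[0,0,0]]]'|egrep 'ee|gap'
python3 - <<'E'
from h import *
im,d,K,P=cam('wrist');np.savez('w14.npz',im=im,d=d,K=K,P=P);cv2.imwrite('pics/w14.png',im)
from scipy.optimize import least_squares
for n in ('top0','w14','side0'):
    z=np.load(n+'.npz');im,d,K,P=z['im'],z['d'],z['K'],z['P']
    c=cv2.GaussianBlur(cv2.cvtColor(rect(im,K,P,606,154,103,85,.5),cv2.COLOR_BGR2GRAY),(0,0),1)
    h=cv2.HoughCircles(c,cv2.HOUGH_GRADIENT_ALT,1,30,param1=80,param2=.25,minRadius=24,maxRadius=33)
    if h is None: print(n,'none');continue
    pts=np.array([(606-85+a[1]*.5,154-85+a[0]*.5) for a in h[0]]);print(n,pts.round(1).tolist(),(h[0][:,2]*.5).tolist())
    # green tube
    r=rect(im,K,P,606,154,102,85,.5);hv=cv2.cvtColor(r,cv2.COLOR_BGR2HSV)
    m=((hv[...,0]>50)&(hv[...,0]<95)&(hv[...,1]>110)).astype(np.uint8);nn,l,st,ce=cv2.connectedComponentsWithStats(m);i=1+np.argmax(st[1:,4])
    ys,xs=np.where(l==i);(a,b),R=cv2.minEnclosingCircle(np.stack([ys,xs],-1).astype(np.float32));print(' green',521+a*.5,69+b*.5,R*.5)
    # black bar top z=138
    r=rect(im,K,P,606,154,138,50,.5);m=(r.max(-1)<45).astype(np.uint8);m=cv2.morphologyEx(m,cv2.MORPH_OPEN,np.ones((7,7)));nn,l,st,ce=cv2.connectedComponentsWithStats(m);i=1+np.argmax(st[1:,4]);ys,xs=np.where(l==i)
    rr=cv2.minAreaRect(np.stack([ys,xs],-1).astype(np.float32));print(' bar',556+rr[0][0]*.5,104+rr[0][1]*.5,np.array(rr[1])*.5,rr[2])
    W=cloud(d,K,P);m=(abs(W[...,0]-606)<30)&(abs(W[...,1]-154)<30)&(W[...,2]>132)&(W[...,2]<146);print(' bar depth pts',m.sum(),W[m].mean(0).round(1) if m.sum() else '')
s=monitor.observe();print(s['ee_pos'])
E
```

```text
finger_gap: 0.861
ee_pos: [571.3, 62.1, 126.4]
finger_gap: 0.861
top0 [[659.0, 162.5], [590.5, 109.0], [630.5, 203.5], [639.0, 117.0], [579.5, 195.0], [560.0, 153.0]] [14.170141220092773, 13.675148010253906, 13.828803062438965, 13.774531364440918, 13.982633590698242, 13.640450477600098]
 green 639.4852905273438 116.01470565795898 15.697574615478516
 bar 606.5900039672852 153.63000106811523 [18.70000076 49.50000381] 36.869895935058594
 bar depth pts 136 [609.6 157.  136.9]
w14 [[641.0, 116.5], [592.0, 109.5], [661.0, 164.0], [628.5, 202.5], [579.5, 195.5]] [14.110662460327148, 14.020567893981934, 13.717543601989746, 13.892010688781738, 14.147598266601562]
 green 640.6346130371094 117.76648330688477 14.238256454467773
 bar 566.5 183.5 [41. 21.] 90.0
 bar depth pts 1999 [611.1 155.  138.2]
side0 none
[571.38914803  61.88421205 126.43717453]
```

View pics/w14.png

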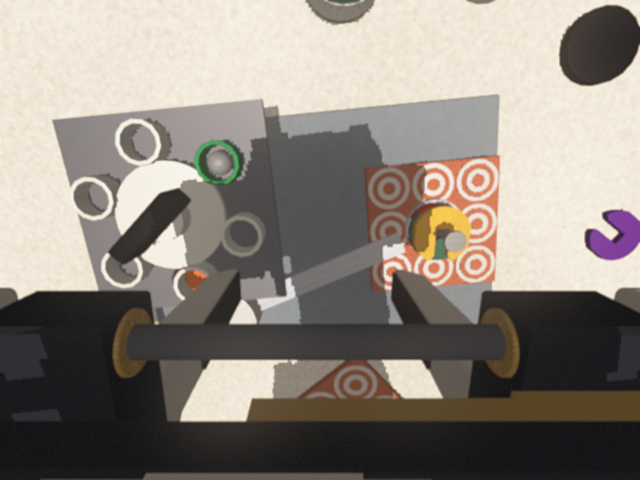

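The wheel axis is at (610,156.2), the green tube at heading −51.8°, the rig yaw −2° and the drop hole at heading 178°. So the wheel must turn −130° (2.27 rad clockwise), which falls inside the stated 1.1–3.1 rad. I'll move over the bar and turn the tool across it.

```bash
python3 -m jog '[[80,[-49,-13,0],[0,0,0]],[80,[-49,-13,-8],[0,0,0]],[80,[0,0,0],[0,0,-0.15]],[80,[0,0,0],[0,0,-0.15]],[80,[0,0,0],[0,0,-0.15]]]'|egrep 'gap';python3 -m jog '[[80,[0,0,0],[0,0,-0.15]],[80,[0,0,0],[0,0,-0.15]],[80,[0,0,0],[0,0,-0.15]],[80,[0,0,0],[0,0,-0.15]],[80,[0,0,0],[0,0,-0.15]]]'|egrep 'gap';python3 -m jog '[[80,[0,0,0],[0,0,-0.15]],[80,[0,0,0],[0,0,-0.15]],[80,[0,0,0],[0,0,-0.15]],[80,[0,0,0],[0,0,-0.15]],[80,[0,0,0],[0,0,-0.15]]]'|egrep 'gap';python3 -m jog '[[50,[0,0,0],[0,0,-0.15]],[50,[0,0,0],[0,0,-0.12]],[50,[0,0,0],[0,0,0]],[50,[0,0,0],[0,0,0]],[50,[0,0,0],[0,0,0]]]'|egrep 'gap'
python3 - <<'E'
from h import *
go(610,156.2,93.4,38)
im,d,K,P=cam('wrist');np.savez('w15.npz',im=im,d=d,K=K,P=P)
W=cloud(d,K,P);m=(abs(W[...,0]-608)<32)&(abs(W[...,1]-155)<32)&(W[...,2]>134)&(W[...,2]<143)
pts=W[m][:,:2].astype(np.float32);rr=cv2.minAreaRect(pts);print(m.sum(),rr,W[m].mean(0))
c=cv2.GaussianBlur(cv2.cvtColor(rect(im,K,P,606,154,103,85,.5),cv2.COLOR_BGR2GRAY),(0,0),1)
h=cv2.HoughCircles(c,cv2.HOUGH_GRADIENT_ALT,1,30,param1=80,param2=.25,minRadius=24,maxRadius=33)
if h is not None: print([(606-85+a[1]*.5,154-85+a[0]*.5) for a in h[0]])
E
```

```text
finger_gap: 0.858
finger_gap: 0.857
finger_gap: 0.857
finger_gap: 0.54
shift [ 0.   0.7 40.9] len 40.9 rz -0.141 q7 -0.1 tcp [609.6 156.8 134.3] psi 29.9 t 42.375 f [-0.2  0.7  0.2] gap 50.2 tilt [ 0. -0.]
1542 ((609.6944580078125, 157.61183166503906), (12.062631607055664, 49.765869140625), 37.93824768066406) [609.08032434 158.64563064 138.48860288]
[(np.float32(628.5), np.float32(205.0)), (np.float32(559.5), np.float32(151.0)), (np.float32(580.0), np.float32(197.5)), (np.float32(660.5), np.float32(163.5))]
```

The bar is confirmed at centre (609.7,157), 12×50 mm, top 138 mm, along −52°. I'll descend and grip.

```bash
python3 -m jog '[[50,[0,0,0],[0,0,-0.14]],[50,[0,0,0],[0,0,0]],[50,[0,0,20],[0,0,0]],[50,[0,0,15],[0,0,0]],[50,[0,0,0],[0,0,0]]]'|egrep 'gap|force|ee';python3 -m jog '[[50,[0,0,5],[0,0,0]],[3,[0,0,0],[0,0,0]],[3,[0,0,0],[0,0,0]],[3,[0,0,0],[0,0,0]],[3,[0,0,0],[0,0,0]]]'|egrep 'gap|force|ee';python3 -c "
from h import *
go(610,156.2,93.4,38)"
```

```text
ee_pos: [608.8, 156.8, 98.1]
contact_force: [0.6, -0.2, 0.1]
finger_gap: 0.538
ee_pos: [609.7, 157.0, 94.5]
contact_force: [-0.1, 0.5, -0.4]
finger_gap: 0.159
shift [-0.3  0.8  1.1] len 1.4 rz 0.001 q7 -0.02 tcp [609.7 157.   94.5] psi 38.0 t 43.675 f [-0.1  0.5 -0.4] gap 14.8 tilt [0. 0.]
```

```bash
python3 -m jog '[[3,[0,0,0],[0,0,0]],[3,[0,0,0],[0,0,0]],[3,[0,0,0],[0,0,0.1]],[3,[0,0,0],[0,0,0.15]],[3,[0,0,0],[0,0,0.15]]]'|egrep 'gap|force|ee';python3 -m jog '[[3,[0,0,0],[0,0,0.15]],[3,[0,0,0],[0,0,0.15]],[3,[0,0,0],[0,0,0.15]],[3,[0,0,0],[0,0,0.15]],[3,[0,0,0],[0,0,0.15]]]'|egrep 'gap|force|ee';python3 -m jog '[[3,[0,0,0],[0,0,0.15]],[3,[0,0,0],[0,0,0.15]],[3,[0,0,0],[0,0,0.15]],[3,[0,0,0],[0,0,0.15]],[3,[0,0,0],[0,0,0.15]]]'|egrep 'gap|force|ee';python3 -m jog '[[3,[0,0,0],[0,0,0.15]],[3,[0,0,0],[0,0,0.15]],[3,[0,0,0],[0,0,0]],[3,[0,0,0],[0,0,0]]]'|egrep 'gap|force|ee';python3 -c "
from h import *
go(610,156.2,93.4,-92)"
```

```text
ee_pos: [609.8, 157.1, 94.4]
contact_force: [1.0, 0.1, 0.8]
finger_gap: 0.125
ee_pos: [610.2, 157.0, 94.4]
contact_force: [0.7, -0.3, -1.3]
finger_gap: 0.124
ee_pos: [610.4, 156.8, 94.4]
contact_force: [1.1, -1.9, -1.0]
finger_gap: 0.129
ee_pos: [610.4, 156.6, 94.4]
contact_force: [4.4, -3.2, -0.4]
finger_gap: 0.125
shift [0.4 0.4 1. ] len 1.2 rz 0.073 q7 -1.65 tcp [610.4 156.6  94.4] psi -87.8 t 46.05 f [ 4.4 -3.2 -0.4] gap 11.6 tilt [ 0.001 -0.   ]
```

```bash
python3 -m jog '[[3,[0,0,0],[0,0,0.073]],[3,[0,0,0],[0,0,0]],[3,[0,0,0],[0,0,0]],[50,[0,0,0],[0,0,0]],[50,[0,0,0],[0,0,0]]]'|egrep 'gap|force|ee';python3 -m jog '[[50,[0,0,0],[0,0,0]],[50,[0,0,-15],[0,0,0]],[50,[0,0,-40],[0,0,0]],[50,[0,-50,0],[0,0,0]],[50,[0,-50,0],[0,0,0]]]'|egrep 'gap|force|ee';python3 -m jog '[[50,[0,0,0],[0,0,0]],[50,[0,0,0],[0,0,0]]]'|egrep 'ee'
python3 - <<'E'
from h import *
for n in ('top','side'):
    im,d,K,P=cam(n);np.savez(n+'16.npz',im=im,d=d,K=K,P=P)
    for t in ('ball','pocket','scoop','paddle','pan'):
        print(n,t,[(np.round(r['at']).tolist(),round(r['confidence'],2)) for r in eyes.look_for(t,n)][:2])
    if n=='top':
        c=cv2.GaussianBlur(cv2.cvtColor(rect(im,K,P,606,154,103,85,.5),cv2.COLOR_BGR2GRAY),(0,0),1)
        h=cv2.HoughCircles(c,cv2.HOUGH_GRADIENT_ALT,1,30,param1=80,param2=.25,minRadius=24,maxRadius=33)
        if h is not None: print([(606-85+a[1]*.5,154-85+a[0]*.5) for a in h[0]])
        r=rect(im,K,P,606,154,102,85,.5);hv=cv2.cvtColor(r,cv2.COLOR_BGR2HSV)
        m=((hv[...,0]>50)&(hv[...,0]<95)&(hv[...,1]>110)).astype(np.uint8);nn,l,st,ce=cv2.connectedComponentsWithStats(m);i=1+np.argmax(st[1:,4])
        ys,xs=np.where(l==i);(a,b),R=cv2.minEnclosingCircle(np.stack([ys,xs],-1).astype(np.float32));print(' green',521+a*.5,69+b*.5,R*.5)
    q=proj([560,154,90],K,P).astype(int);cv2.imwrite(f'pics/{n}16.png',cv2.resize(im[q[1]-35:q[1]+35,q[0]-35:q[0]+35],None,fx=5.7,fy=5.7,interpolation=cv2.INTER_CUBIC))
cv2.imwrite('pics/c16.png',np.hstack([cv2.imread('pics/top16.png'),cv2.imread('pics/side16.png')]))
E
```

```text
ee_pos: [608.7, 157.7, 94.0]
contact_force: [-0.3, 0.2, 0.3]
finger_gap: 0.296
ee_pos: [711.0, 153.9, 151.8]
contact_force: [0.8, -0.2, -0.2]
finger_gap: 0.54
ee_pos: [708.8, 153.1, 149.6]
top ball []
top pocket [([609.0, 157.0, 94.0], 0.75)]
top scoop [([525.0, 215.0, 63.0], 0.78)]
top paddle [([524.0, 216.0, 58.0], 0.87)]
top pan [([546.0, 65.0, 6.0], 0.62), ([611.0, 151.0, 98.0], 0.45)]
[(np.float32(635.0), np.float32(200.5)), (np.float32(585.0), np.float32(201.0)), (np.float32(661.5), np.float32(155.5)), (np.float32(581.5), np.float32(113.0)), (np.float32(631.5), np.float32(112.0)), (np.float32(557.0), np.float32(157.0))]
 green 559.25 157.25 15.59251594543457
side ball []
side pocket [([598.0, 152.0, 99.0], 0.81)]
side scoop [([524.0, 175.0, 62.0], 0.77)]
side paddle [([529.0, 172.0, 66.0], 0.64)]
side pan []
```

View pics/c16.png

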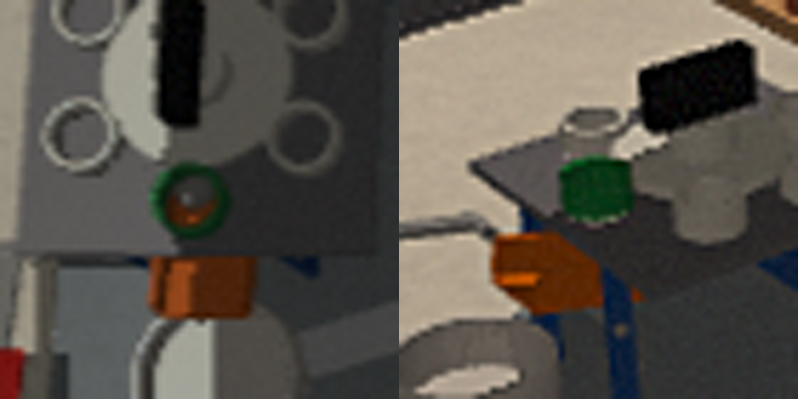

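The green tube is at (190,198) in the left crop, over the hole. Orange scoop shows through it, with the steel ball at about (190,190). I'll get the ball's height from depth.

Run:
```python
from h import *
for n in ('top16','top0'):
    z=np.load(n+'.npz');im,d,K,P=z['im'],z['d'],z['K'],z['P'];W=cloud(d,K,P)
    c=[560,157,90] if n=='top16' else [640.5,117,95]
    q=proj(c,K,P).round().astype(int);print(n,q)
    print(W[q[1]-6:q[1]+7,q[0]-6:q[0]+7,2].round().astype(int))
# paddle from red mask
for n in ('top16','side16'):
    z=np.load(n+'.npz');im,d,K,P=z['im'],z['d'],z['K'],z['P'];W=cloud(d,K,P)
    m=mask_of(im,'d').astype(bool)&(abs(W[...,2]-66)<8)&(W[...,1]>150);print(n,m.sum(),W[m].mean(0).round(1),W[m].min(0).round(1),W[m].max(0).round(1))
    r=rect(im,K,P,495,240,69,35,.5);mm=mask_of(r,'d');ys,xs=np.where(mm);rr=cv2.minAreaRect(np.stack([ys,xs],-1).astype(np.float32));print(460+rr[0][0]*.5,205+rr[0][1]*.5,np.array(rr[1])*.5,rr[2])
```

```text
top16 [212 267]
[[102 104 100 103 105 102 101  87  86  86  87  86  91]
 [101  98  94  91  94  93 105 101  99  89  88  87  86]
 [ 99  95  91  68  66  68  64  64 102  94  86  86  86]
 [ 91  84  66  69  65  70  66  62 103 101  89  85  85]
 [ 92  63  67  70  67  66  65  65  50 100  92  89  86]
 [ 85  56  63  65  67  68  65  59  52 104  94  85  88]
 [ 64  59  64  64  65  65  63  57  52 103  94  88  90]
 [ 66  52  53  55  57  60  55  55 104 102  93  88  84]
 [ 65  51  54  56  52  52  53  55 104  98  92  85  85]
 [ 80  52  54  56  53  56  55 103 100  98  87  86  89]
 [104 102  59  54  54 104 104  99  97  89  89  86  89]
 [101 102 104 101 105 103 101  96  90  88  89  86  88]
 [ 89  87  90  95  93  90  89  87  84  87  86  83  86]]
top0 [230 231]
[[  85   88  102  101  101  102  101  103   87   86   86   86   84]
 [ 101  101   99   99   97   99  100  103  103   99   87   86   86]
 [ 105  101   96   90   88   87   86   88  100  105   86   87   89]
 [ 101   93   89   97  101   99   98   85   83  103  101   87   85]
 [  97   90  100  101  104  101  101  103   82   85  103   90   86]
 [  96   84   99  100   98  103  101  102   96   89  102   98   89]
 [  94   83  101  100  103  102  102  100   95   88  102   96   84]
 [  92   86   99  100   99  106   99   99   93  101  101   94   85]
 [ 100   86   93   96  102  100  100   95   87  103   97   93   87]
 [  98   89   85   88   98   99   98   84  100  101   93   90   86]
 [ 103  104  102   89   84   87  101  104  101   98   88   88   86]
 [  97   96   98  101  101  102  103   96   96 1082   88   86   84]
 [  99  100   85   93   96   93   96   92   88   87   91   85   86]]
top16 177 [584.9 233.5  67.6] [481.8 191.8  58.6] [920.9 256.6  73.9]
494.83773040771484 243.5179214477539 [27.47404289 26.21436501] 87.51044464111328
side16 185 [841.  366.1  66.9] [481.4 160.7  58.1] [1530.4 1804.7   73.8]
494.1517524719238 241.47190856933594 [39.76865387 25.32173347] 88.60282135009766
```

The ball's top dropped from 102 mm to about 67 mm, so it is in the scoop. The paddle is at (494.5,242.5), 69 mm high and 26 mm square, as the text says. I'll go above it with the fingers shut.

```bash
python3 -m jog '[[0,[-14,35,0],[0,0,0]],[0,[-14,36,0],[0,0,0]],[0,[-14,36,0],[0,0,0]],[0,[-14,36,0],[0,0,0]],[0,[-14,36,0],[0,0,0]]]'|egrep 'gap';python3 -m jog '[[0,[-11,36,0],[0,0,0]],[0,[0,0,0],[0,0,0]],[0,[0,0,0],[0,0,0]]]'|egrep 'ee|gap';python3 -c "
from h import *
go(494,242.5,69+3-28.6,-92)"
```

```text
finger_gap: 0.051
ee_pos: [498.6, 242.4, 149.6]
finger_gap: 0.004
shift [1.000e-01 4.800e+00 1.062e+02] len 106.3 rz -0.003 q7 -1.93 tcp [498.6 242.4 149.6] psi -92.2 t 49.15 f [ 0.9 -0.1 -0.6] gap 0.4 tilt [0.001 0.   ]
```

```bash
python3 -m jog '[[0,[0,4.5,35],[0,0,0]],[0,[0,0,35],[0,0,0]],[0,[0,0,25],[0,0,0]],[0,[0,0,0],[0,0,0]],[0,[0,0,0],[0,0,0]]]'|egrep 'ee|force';python3 -m jog '[[0,[0,0,8],[0,0,0]],[0,[0,0,5],[0,0,0]],[0,[0,0,0],[0,0,0]]]'|egrep 'ee|force'
```

```text
ee_pos: [494.4, 242.2, 54.9]
contact_force: [0.4, -0.2, -0.2]
ee_pos: [493.4, 242.7, 41.2]
contact_force: [-0.3, 0.8, 0.5]
```

```bash
python3 -m jog '[[0,[0,0,6],[0,0,0]],[0,[0,0,6],[0,0,0]],[0,[0,0,0],[0,0,0]]]'|egrep 'ee|force';python3 -m jog '[[0,[0,0,7],[0,0,0]],[0,[0,0,6],[0,0,0]],[0,[0,0,5],[0,0,0]],[0,[0,0,3],[0,0,0]],[0,[0,0,0],[0,0,0]]]'|egrep 'ee|force';python3 -m jog '[[0,[0,0,0],[0,0,0]],[0,[0,0,0],[0,0,0]],[0,[0,0,0],[0,0,0]],[0,[0,0,0],[0,0,0]],[0,[0,0,0],[0,0,0]]]'|egrep 'ee|force'
python3 - <<'E'
from h import *
im,d,K,P=cam('side');np.savez('side17.npz',im=im,d=d,K=K,P=P);W=cloud(d,K,P)
m=mask_of(im,'d').astype(bool)&(abs(W[...,0]-495)<40)&(abs(W[...,1]-242)<40);print('paddle vis',m.sum(),W[m].mean(0) if m.sum() else '')
for t in ('ball','ball_center','scoop','pan'): print(t,[(np.round(r['at']).tolist(),round(r['confidence'],2)) for r in eyes.look_for(t,'side')][:2])
E
```

```text
ee_pos: [493.1, 242.5, 28.8]
contact_force: [0.7, 0.7, 0.6]
ee_pos: [493.1, 242.4, 8.1]
contact_force: [0.7, -0.5, 2.3]
ee_pos: [493.1, 242.5, 8.3]
contact_force: [-0.8, -0.3, 1.7]
paddle vis 55 [497.30285241 236.2523574   34.40188642]
ball [([541.0, -58.0, 32.0], 0.44)]
ball_center [([750.0, -117.0, 70.0], 0.74)]
scoop [([529.0, 177.0, 54.0], 0.75), ([537.0, 61.0, 4.0], 0.54)]
pan [([539.0, 61.0, 7.0], 0.84)]
```

The paddle is down at about 35 mm with 2 N on it. I'll hold a moment longer, then release and check the pan.

```bash
python3 -m jog '[[0,[0,0,0],[0,0,0]],[0,[0,0,0],[0,0,0]],[0,[0,0,0],[0,0,0]],[0,[0,0,0],[0,0,0]],[0,[0,0,0],[0,0,0]]]'|egrep 'force';python3 -m jog '[[0,[0,0,-10],[0,0,0]],[0,[0,0,-20],[0,0,0]],[0,[0,0,-40],[0,0,0]],[0,[0,0,-50],[0,0,0]],[0,[0,0,-30],[0,0,0]]]'|egrep 'ee|force';python3 -m jog '[[0,[-50,0,0],[0,0,0]],[0,[-50,0,0],[0,0,0]],[0,[-50,0,0],[0,0,0]],[0,[0,0,0],[0,0,0]],[0,[0,0,0],[0,0,0]]]'|egrep 'ee|force'
python3 - <<'E'
from h import *
im,d,K,P=cam('top');np.savez('top18.npz',im=im,d=d,K=K,P=P);cv2.imwrite('pics/top18.png',im);W=cloud(d,K,P)
q=proj([497,160,25],K,P).round().astype(int);print('pan',q);print(W[q[1]-14:q[1]+15:2,q[0]-14:q[0]+15:2,2].round().astype(int))
q=proj([560,157,90],K,P).round().astype(int);print('hole');print(W[q[1]-5:q[1]+6,q[0]-6:q[0]+4,2].round().astype(int))
print(circ(im,K,P,497,160,27,8,win=34,st=.25,tol=2))
print('yellow',fitweight(im,K,P,'b',558,-46,top=41,win=32))
for t in ('ball',): print(t,[(np.round(r['at']).tolist(),round(r['confidence'],2)) for r in eyes.look_for(t,'top')][:3])
r=rect(im,K,P,495,240,69,35,.5);mm=mask_of(r,'d');ys,xs=np.where(mm);print('paddle',460+ys.mean()*.5,205+xs.mean()*.5)
for n,c in dict(bottle=(754,-103,150),jar=(757,12,85)).items():
    m=(np.hypot(W[...,0]-c[0],W[...,1]-c[1])<45)&(W[...,2]>60)&(W[...,2]<200);print(n,m.sum(),W[m].mean(0).round(),W[m][:,2].max().round())
    z=np.load('top0.npz');W0=cloud(z['d'],z['K'],z['P']);m=(np.hypot(W0[...,0]-c[0],W0[...,1]-c[1])<45)&(W0[...,2]>60)&(W0[...,2]<200);print(' before',m.sum(),W0[m].mean(0).round(),W0[m][:,2].max().round())
E
```

```text
contact_force: [-0.8, -0.9, 2.6]
ee_pos: [494.1, 242.7, 161.2]
contact_force: [-0.3, 0.9, -0.3]
ee_pos: [499.0, 391.6, 158.5]
contact_force: [1.1, -0.6, 0.1]
pan [216 298]
[[ 8 73 63 61 63 59 59 60 78 74  5  9  4  3  4]
 [ 6 68 60 63 64 60 62 61 62 69 40  6  6  4  5]
 [11 42 40 24 15 16 23 20 17 18 14 41  9  7  7]
 [40 39 20 18 16 21 19 20 20 17 17 18 40  9 18]
 [40 27 17 20 18 20 18 18 20 17 17 22 19 31 19]
 [31 22 16 18 20 16 19 17 17 18 16 19 19 40 20]
 [27 17 18 21 18 16 19 19 20 18 17 22 18 41 14]
 [25 15 21 18 19 17 21 18 16 17 17 16 20 43 17]
 [30 18 22 17 23 16 20 15 17 18 22 18 21 41 16]
 [32 17 23 18 16 20 20 19 21 21 17 19 16 35 10]
 [36 21 16 21 16 17 32 29 18 21 18 19 43 25  6]
 [41 35 19 20 19 32 33 32 17 19 18 43 26 12  3]
 [ 3 37 31 16 18 33 30 31 15 14 41 35 14  1 10]
 [ 8  3 41 43 20 21 34 30 39 44 32 12  4  6  7]
 [ 4  8  4  4  4 42 40 37 25 12  4  6  3  6  6]]
hole
[[100  98  95  92  93  92 103 103 101  84]
 [ 96  93  86  48  51  53  51  53 105  99]
 [ 93  81  49  51  46  51  50  47 103 101]
 [ 87  58  53  55  52  54  51  51  52 104]
 [ 85  55  51  47  53  55  49  52  53 103]
 [ 62  55  53  52  53  56  50  49  52 104]
 [ 64  56  52  54  54  48  53  54 102  97]
 [ 63  54  50  52  53  55  54  52 103  97]
 [ 83  53  54  52  49  55  54 104 101  96]
 [103 103  50  52  54 104 103 103  97  88]
 [103 101 104 101 105  99 100  95  87  86]]
[(np.float32(476.0), np.float32(161.8), np.float32(8.6))]
yellow {'xy': [557.7, -45.0], 'ang': 174.2, 'R': 26.8, 'area': 1611, 'res': np.float64(0.0358)}
ball []
paddle 494.6609090909091 243.22363636363636
bottle 512 [756. -99. 105.] 160.0
 before 510 [756. -99. 105.] 160.0
jar 503 [768.  17.  82.] 91.0
 before 495 [768.  17.  82.] 90.0
```

The ball is in the pan: an 8 mm circle at (476,162), top at 33 mm. The scoop is empty and the paddle is back at rest. The stack and both bystanders are unchanged and the arm is clear, so I'll hand in.

Run:
```python
from h import *
im,d,K,P=cam('top');W=cloud(d,K,P)
for dx,dy in [(17,0),(10,14),(10,-14),(0,17),(0,-17),(-12,14),(-12,-14)]:
    q=proj([558+dx,-46+dy,41],K,P).round().astype(int);print(np.median(W[q[1]-1:q[1]+2,q[0]-1:q[0]+2,2]).round(1),end=' ')
print(monitor.observe()['t']); print(order.hand_in())
```

```text
40.5 40.6 39.5 41.0 39.8 40.7 40.2 54.05
the job is handed in; nothing more can be done
None
```

I finished the job and handed it in at about 54 s. No verdict is reported.

**Weights:** Red, green and the left-hand yellow weight are stacked flat on the stem, their slots at about 79°, 16° and 173°, so at least 63° apart. Blue and black were absent: the black disc on the bench has no slot. I left the purple disc and the right-hand yellow one alone.

**Trim ball:** I turned the wheel 130° clockwise, the ball fell into the scoop, and pressing the paddle tipped it into the pan.

**Last checks:**
- The top of the stack read 39.5–41.0 mm at seven points, against 41 mm expected.
- The ball showed in the pan as a circle of about 8 mm radius, top at about 33 mm, and the scoop was empty.
- The paddle was back up, the bottle and jar had not moved, and the arm was clear of everything.

**What disagreed or fell short:**
- **Fingertips:** they sit 28.6 mm above the reported TCP. I found this by touching the bench at about 29 N, after the first closing passed over the red weight.
- **Green weight:** it was set home by position alone, because I felt no clear contact with the end of its slot. Red and yellow did give contact.
- **Ball detector:** it missed the ball in the pan and earlier reported it in a wrong place, so I relied on depth and the circle fit.
- **Final view:** my 16 viewings were used up before the paddle press, so the ball's landing and the final state were checked by numbers only.

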